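Fit the basin roller and lock it with its R-clip

TASK

Put the wooden support roller from its rack onto the bare axle of the bench stand and slide it fully home against the axle's shoulder. Then take the big R-clip from its wooden block and push its straight leg down through the cross-hole in the axle until the clip sits fully down and its bent leg has snapped round the axle. Do not knock the jug, hammer or mallet about.

Things in the scene. Friction and masses are not known exactly. Their poses are not given: they have to be found in the camera images.
- axle_seat (a point): Where the roller's centre belongs when home, on the axis of the stand's level steel axle (32 mm diameter), 135 mm above the bench. x along the axle to its free end, z up. Its shoulder (52 mm disc) is 38 mm behind (-x), on a grey pillar whose face is 50 mm behind, whose top is 18 mm above the axis.
- cross_hole (a point): Middle of the vertical cross-hole, on the axle's axis, 46 mm further out than axle_seat, same axes. About 11 mm wide, mouth slightly chamfered, open at top and bottom. The axle's top surface is 16 mm above this point.
- axle_end (a point): Centre of the axle's free end face, 26 mm beyond cross_hole, same axes. The last 16 mm taper to 14 mm diameter.
- roller_center (a point): Centre of the loose wooden roller: grooved rim 124 mm in diameter, 28 mm thick; steel hub 46 mm in diameter, 76 mm long (sticks out 24 mm on both sides alike), 36 mm bore right through; 0.3 to 0.5 kg. x is the wheel's axis, level; either way round fits. It stands upright in a rack: lift straight up by the rim's top; gripped there it can swing a little about the pads.
- roller_rack: Fixed dark wooden rack, 130 mm long, 72 mm wide, 42 mm high, origin under its centre; x is across the slot, along the axis of the roller standing in it.
- clip_loop (a point): Centre of the closed loop at the top of the loose steel R-clip (8 mm round wire, 154 mm long, about 0.18 kg): grasp here. The clip is flat, in its y-z plane; z up along the straight leg, y towards the bent leg. Loop 42 mm wide along y, its straight sides 27 mm high, its top 25 mm above this point.
- clip_tip (a point): Rounded lower end of the clip's straight leg, 129 mm straight below clip_loop; same axes. At the start it stands upright in the hole of clip_block, 30 mm deep: lift straight up.
- clip: The clip; origin on its straight leg 57 mm below clip_loop: lies at cross_hole when home (clip upright, its plane square to the axle, bent leg on either side; a bend of the wire then rests on the axle's top).
- clip_leg (a joint): Outward spring of the bent leg (rad), 0 relaxed or snapped round the axle, about 0.2 while riding over it. The leg hangs beside the straight one, reaching 97 mm below clip_loop and 27 mm to +y. It starts to rub on the axle 35 mm above home; pushing it past takes about 5 to 10 N down.
- clip_block: Fixed dark wooden block 70 x 60 x 40 mm holding the clip upright; origin under its centre.
- roller: The roller, same point and axes as roller_center.
- jug: Bystander: copper jug 125 mm high, 92 mm wide, origin under its centre.
- hammer: Bystander: hammer 260 mm long lying along its x, origin at mid-length on the bench.
- mallet: Bystander: wooden mallet about 217 mm long lying along its x, head 60 mm thick and 90 mm wide at x = +45 mm, origin on the bench.
Not all that is in view belongs to the job. What is meant by the clip is not purple, and is the smaller of those in its own colour. Leave any turquoise look-alike of the roller alone.

How it is judged:
On the way, in this order (a step that is already met when the one before it is completed fails the run):
1. the roller is fully home on the axle (x of roller_center in the frame of axle_seat between -0.004 and 0.008 m and y of roller_center in the frame of axle_seat between -0.006 and 0.006 m and z of roller_center in the frame of axle_seat between -0.007 and 0.006 m and angle between the x axis of roller_center and the x axis of axle_seat, either way round below 0.16 rad), for 0.1 s.
2. the clip's straight leg is well into the cross-hole from above (x of clip_loop in the frame of cross_hole between -0.01 and 0.01 m and y of clip_loop in the frame of cross_hole between -0.01 and 0.01 m and angle between the z axis of clip_loop and the z axis of cross_hole, either way round below 0.16 rad and z of clip_loop in the frame of cross_hole between 0.065 and 0.125 m), for 0.05 s.
At the end, for the whole second after the job is handed in: At rest: roller within 8 mm of home on the axle, centred to 7 mm; clip upright (0.16 rad), leg through the cross-hole, loop 53 to 60.5 mm above the axle axis and within 10 mm sideways, plane square to the axle (0.3 rad), bent leg closed round the axle (below 0.1 rad) (all of step 1 and x of clip_loop in the frame of cross_hole between -0.01 and 0.01 m and y of clip_loop in the frame of cross_hole between -0.01 and 0.01 m and angle between the z axis of clip_loop and the z axis of cross_hole, either way round below 0.16 rad and z of clip_loop in the frame of cross_hole between 0.053 and 0.0605 m and angle between the y axis of clip_loop and the y axis of cross_hole, either way round below 0.3 rad and value of joint clip_leg below 0.1 rad and linear speed of each of roller, clip below 0.02 m/s); the robot touches nothing.
It fails at once if the jug is shoved more than 30 mm or knocked over (distance of jug from where it was at the start of the episode above 0.03 m or angle between jug's own z axis and vertical above 0.5 rad).
It fails at once if the hammer is shoved more than 30 mm or knocked over (distance of hammer from where it was at the start of the episode above 0.03 m or angle between hammer's own z axis and vertical above 0.5 rad).
It fails at once if the mallet is shoved more than 30 mm or knocked over (distance of mallet from where it was at the start of the episode above 0.03 m or angle between mallet's own z axis and vertical above 0.5 rad).
It also fails if it takes over 67 s, if anything falls off the work surface, if the arm or the gripper's body presses on something with over 40 N, if the wrist force passes 120 N, or if a joint passes its speed limit or range.

ROBOT

A 6-joint arm with a two-finger parallel gripper is mounted at the origin on the work surface. World frame = base frame: x ahead of the robot, y to its left, z up, the work surface at z = 0. Lengths are in m, angles in rad, forces in N, time in s.
With the tool pointing down it reaches from about 0.325 to 0.9 m from the base axis. Payload 3.5 kg.
Tool frame: the origin (TCP) lies on the centre line of the jaws, within the pads' length; the fingertips stand 14 mm ahead of it and the grasp point (between the pads) lies 5 mm behind it; z points along the fingers, y is the direction in which the jaws open and shut (so a half turn about z gives the same grasp; the last joint's range is limited). The gripper opens to 85 mm and grips with 20 to 120 N. Pads are 22 mm wide; open, the fingers measure 114 mm over their backs; the gripper's body (76 mm by 85 mm) begins 54 mm behind the grasp point. The pads swing forward as they close: fully open they stand 13 mm farther back than shut.
Start: joints at [-1.29, 0.276, -0.026, 1.268, 0, 1.467], TCP at [0.234, -0.58, 0.245] pointing down, gripper open.
Joint ranges: [-3.12, 3.12], [-0.85, 1.88], [-1.08, 1.24], [-1.95, 2.15], [-1.57, 1.53], [-3.14, 3.14]. Speed limits (rad/s): [2.57, 2.57, 3.14, 3.14, 3.14, 3.14].

INTERFACE

Orientations are given as a unit quaternion [w, x, y, z].
In Python, from station import readout, eyes, job gives the robot as it stands. The module is installed in compiled form; this text tells all that it offers.
- The arm moves only by the tool jog_arm, never from a script. Its argument "increments" is a list of rows, each a list of 3 entries, a list of its own where there are three numbers: the gripper's target within -1 to 1 (fully open at 1, half-way at 0, shut at -1), then the shift along the tool's x, y, z normalised to -1 to 1, where 1 is 40 cm, then the turn, a rotation vector about the tool's x, y, z normalised to -1 to 1, where 1 is pi rad. In form: [[jaw, [tx, ty, tz], [wx, wy, wz]], ...]. A call has 1 to 12 rows; each row is the pose to reach, as a shift and turn from the pose measured when the call began, along the tool's axes at that moment, turning the shorter way round; what a row does not reach only later rows make up. A row lasts 1/12 s, in which the tool goes at most 41.7 mm and 7.16 degrees, less where a joint would pass 70% of its speed; a pose out of reach is approached as far as the arm can. A call with a number of a shift or a turn outside -1 to 1 is refused whole. A call with a gripper value outside its range is refused whole. The fingers move at their own pace and stop on an object; the grip force is fixed at half the most. Time passes only in rows, so rows that repeat a pose let the fingers close. It gives the time, the measured TCP pose, the force and the opening at its end, in the units of the state.
- readout.sense(): the state, without advancing time (a new reading comes with each control period).
- eyes.get_image(name): name is "scene" or "top" or "wrist"; returns the picture (384x512x3 uint8, blue, green, red); there is no depth.
- eyes.calibration(name): a dict with "fx", "fy", "cx", "cy" (pixels), "dist_coeffs" ([k1, k2, p1, p2, k3] as OpenCV has them; the pictures are not rectified), "R" (3x3) and "t" (3): a world point X has camera coordinates R X + t; the wrist camera has in their place "T_tool_cam" (4x4, takes a point from camera to tool coordinates, whose origin is the TCP and whose axes are the flange's). Camera axes: x right, y down, z forward; pixel columns grow to the right and rows downward; lengths in m; the calibration is good to about 2 mm. A picture is of the moment at which its call begins: read the wrist's pose just before it. calibration takes no time and is no camera call.
- job.sign_off(): hands the job in, once; it reports no verdict.
The state is a dict: "time_s": time; "joint_pos": joint angles; "dq": joint speeds; "joint_torque": joint torques, N m; "tool_pos": TCP position; "orientation": TCP orientation; "force": force on the tool from outside, world axes, zero at the start; "ft_torque": the same for the moment, N m; "width": opening from 0.0 (shut) to 1.0 (fully open).
Only numpy, scipy, OpenCV 4.12 (cv2) and the standard library are available. Lean on these libraries where they do the work, as an engineer would, in place of code of your own. Each camera call takes 0.05 s, during which the arm holds its last target.

## Working session

There is one attempt and no reset: what is moved stays moved. The work goes in short steps, Python scripts to look and compute and a tool call to move; the robot and the scene stay as the last step left them, time stands still between calls to the robot, and variables do not carry over. Pictures are saved under pics/ and viewed, and the job is handed in when it is done.

Besides the shell and the picture viewer there is one more tool, called after ">>>" as a command line: name --argument value ..., lists and objects as JSON in quotes. jog_arm: Moves the arm, as the interface text tells. Scaled input: -1 to 1 covers 40 cm each way for a shift and pi rad each way for a turn. Its arguments: {"type":"object","properties":{"increments":{"type":"array"}},"required":["increments"]}

```bash
mkdir -p pics; python3 - <<'E'
from station import readout, eyes, job
import cv2, numpy as np
s=readout.sense()
for k,v in s.items(): print(k,np.round(v,4))
for n in ("scene","top","wrist"):
    cv2.imwrite(f"pics/{n}0.png",eyes.get_image(n))
    c=eyes.calibration(n); print(n,{k:np.round(v,4).tolist() for k,v in c.items()})
E
```

```text
time_s 0.0
joint_pos [-1.2904  0.2772 -0.0279  1.268  -0.      1.4675]
dq [ 0.001  -0.0003 -0.0005  0.0015 -0.0007 -0.0008]
joint_torque [-8.00000e-04 -4.45506e+01  2.95206e+01  1.65000e-02 -1.00000e-04
  0.00000e+00]
tool_pos [ 0.2338 -0.5788  0.2441]
orientation [-1.100e-03  9.816e-01  1.907e-01 -1.000e-04]
force [-0.9526  0.0594  0.1421]
ft_torque [-0.0036 -0.0426  0.0575]
width 0.9984
scene {'fx': 374.9686, 'fy': 374.9686, 'cx': 256.343, 'cy': 193.7393, 'dist_coeffs': [-0.022, 0.0, 0.0, 0.0, 0.0], 'R': [[0.6269, 0.7789, 0.0155], [0.6625, -0.5225, -0.5367], [-0.41, 0.3467, -0.8436]], 't': [-0.2649, -0.3752, 1.3736]}
top {'fx': 453.0329, 'fy': 453.0329, 'cx': 258.3233, 'cy': 183.7966, 'dist_coeffs': [-0.1786, 0.0, 0.0, 0.0, 0.0], 'R': [[-0.0092, -0.9999, 0.0045], [-0.999, 0.009, -0.0435], [0.0435, -0.0049, -0.999]], 't': [-0.1275, 0.553, 1.426]}
wrist {'fx': 283.4127, 'fy': 283.4127, 'cx': 254.7197, 'cy': 186.9143, 'dist_coeffs': [-0.0711, 0.0, 0.0, 0.0, 0.0], 'T_tool_cam': [[0.0006, -0.9534, -0.3018, 0.0782], [1.0, 0.0006, -0.0001, -0.0002], [0.0003, -0.3018, 0.9534, -0.129], [0.0, 0.0, 0.0, 1.0]]}
```

View pics/scene0.png

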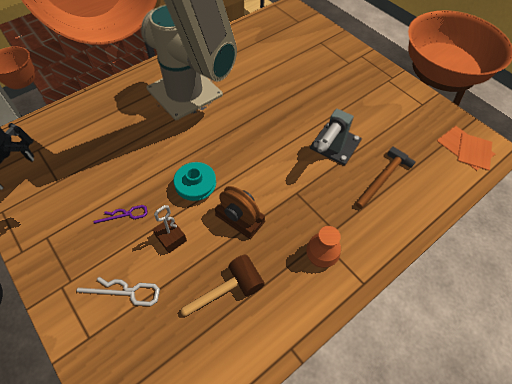

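View pics/top0.png

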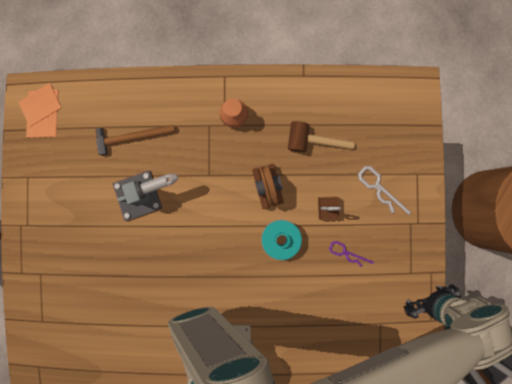

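View pics/wrist0.png

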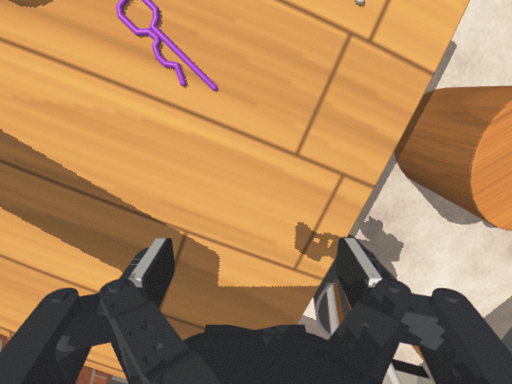

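```bash
cat > h.py <<'E'
import cv2, numpy as np
from scipy.spatial.transform import Rotation as Rn
from station import readout, eyes, job
def K(c): return np.array([[c['fx'],0,c['cx']],[0,c['fy'],c['cy']],[0,0,1.]])
def cam(n, s=None):
    c=eyes.calibration(n)
    if n=='wrist':
        q=s['orientation']; R=Rn.from_quat([q[1],q[2],q[3],q[0]]).as_matrix()
        T=np.eye(4);T[:3,:3]=R;T[:3,3]=s['tool_pos']
        M=np.linalg.inv(T@np.array(c['T_tool_cam'])); return K(c),np.array(c['dist_coeffs'],float),M[:3,:3],M[:3,3]
    return K(c),np.array(c['dist_coeffs'],float),np.array(c['R']),np.array(c['t'])
def ray(C,uv):
    k,d,R,t=C
    p=cv2.undistortPoints(np.array([[uv]],float),k,d)[0,0]
    o=-R.T@t; v=R.T@np.array([p[0],p[1],1]); return o,v/np.linalg.norm(v)
def plane(C,uv,z):
    o,v=ray(C,uv); return o+v*(z-o[2])/v[2]
def tri(rs):
    A=np.zeros((3,3));b=np.zeros(3)
    for o,v in rs:
        P=np.eye(3)-np.outer(v,v);A+=P;b+=P@o
    X=np.linalg.solve(A,b); return X,[np.linalg.norm((np.eye(3)-np.outer(v,v))@(X-o)) for o,v in rs]
def proj(C,X):
    k,d,R,t=C
    return cv2.projectPoints(np.array(X,float).reshape(-1,1,3),cv2.Rodrigues(R)[0],t,k,d)[0][:,0]
def Rt(s):
    q=s['orientation']; return Rn.from_quat([q[1],q[2],q[3],q[0]]).as_matrix()
E
python3 - <<'E'
import cv2,numpy as np
s=cv2.imread('pics/scene0.png');t=cv2.imread('pics/top0.png')
def cr(im,x,y,w,h,f): return cv2.resize(im[y:y+h,x:x+w],(w*f,h*f),interpolation=cv2.INTER_CUBIC)
a=np.hstack([cr(s,300,95,66,75,6),cr(t,105,150,66+10,75,6)[:, :396]]);
a=np.hstack([cr(s,300,100,70,70,5),cr(t,110,155,70,70,5)])
b=np.hstack([cr(s,205,175,70,70,5),cr(t,235,150,70,70,5)])
cv2.imwrite('pics/c1.png',a);cv2.imwrite('pics/c2.png',b)
c=np.hstack([cr(s,145,195,50,60,7),cr(t,310,185,50,60,7)])
cv2.imwrite('pics/c3.png',c)
E
```

```text
(no output)
```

View pics/c1.png

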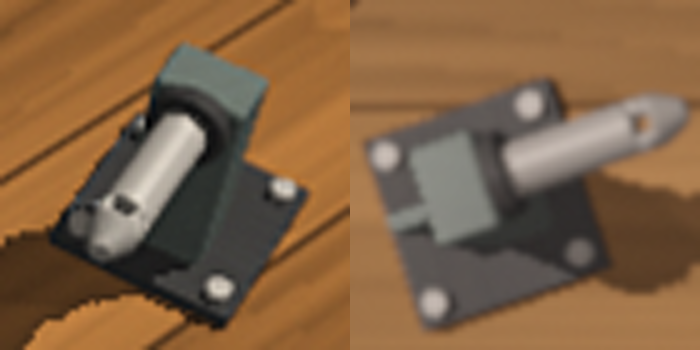

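View pics/c2.png

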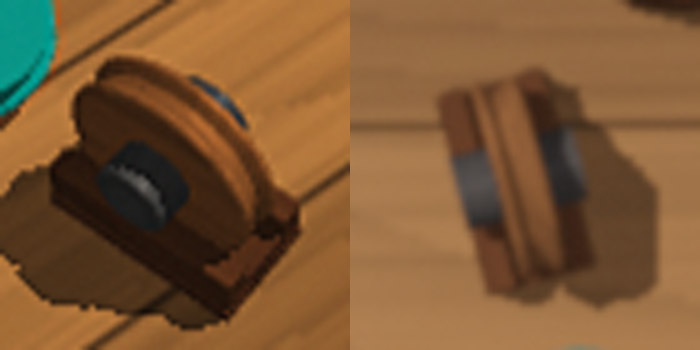

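View pics/c3.png

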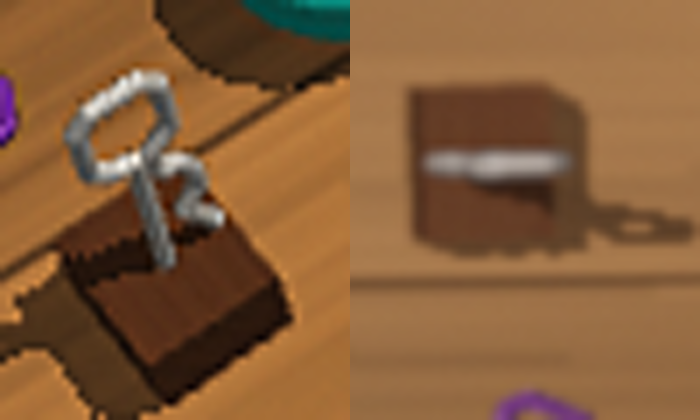

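```bash
python3 - <<'E'
from h import *
S=cam('scene');T=cam('top')
np.set_printoptions(precision=4,suppress=True)
def sc(x,y,ox,oy,f,dx=0): return (ox+(x-dx+.5)/f-.5, oy+(y+.5)/f-.5)
# hole
h_s=sc(125,204,300,100,5); h_t=sc(640,122,110,155,5,350)
print('hole',tri([ray(S,h_s),ray(T,h_t)]), plane(T,h_t,.151),plane(S,h_s,.151))
# axle axis in top: shoulder side mid & near-taper mid
a=sc(505,167,110,155,5,350); b=sc(655,116,110,155,5,350)
A=plane(T,a,.135+.0);B=plane(T,b,.135);d=(B-A);print('axle dir',d/np.linalg.norm(d),np.degrees(np.arctan2(d[1],d[0])))
# pillar corners top z=.153
for p in [(410,160),(475,128),(500,232),(432,243)]: print('pillar',plane(T,sc(*p,110,155,5,350),.153))
# roller hub ends top-view ; top
for p in [(475,188),(565,165)]: print('hub top',plane(T,sc(*p,235,150,5,350),.1))
for p in [(440,95),(540,68),(595,263),(490,293)]: print('rack corner',plane(T,sc(*p,235,150,5,350),.042))
# near hub centre in scene
print('clip ends',plane(T,sc(425,162,310,185,7,350),.14),plane(T,sc(570,162,310,185,7,350),.14), plane(T,sc(485,162,310,185,7,350),.16))
for p in [(408,85),(548,85),(412,235),(550,245)]: print('block corner',plane(T,sc(*p,310,185,7,350),.04))
# leg entering block in scene
print('leg at block',plane(S,sc(166,265,145,195,7),.04))
print('loop centre tri', tri([ray(S,sc(122,125,145,195,7)),ray(T,sc(485,162,310,185,7,350))]))
E
```

```text
hole (array([0.5628, 0.1311, 0.1497]), [np.float64(0.001134435469514755), np.float64(0.0011344354695147062)]) [0.562 0.13  0.151] [0.5642 0.1311 0.151 ]
axle dir [ 0.3093 -0.951   0.    ] -71.98553972287633
pillar [0.5411 0.2658 0.153 ]
pillar [0.5593 0.227  0.153 ]
pillar [0.4989 0.2121 0.153 ]
pillar [0.4928 0.2526 0.153 ]
hub top [ 0.5378 -0.1358  0.1   ]
hub top [ 0.551  -0.1897  0.1   ]
rack corner [ 0.598 -0.115  0.042]
rack corner [ 0.6144 -0.1775  0.042 ]
rack corner [ 0.4925 -0.2104  0.042 ]
rack corner [ 0.4746 -0.145   0.042 ]
clip ends [ 0.4752 -0.3109  0.14  ] [ 0.4745 -0.3717  0.14  ] [ 0.4751 -0.3328  0.16  ]
block corner [ 0.5085 -0.3179  0.04  ]
block corner [ 0.5079 -0.381   0.04  ]
block corner [ 0.4417 -0.3189  0.04  ]
block corner [ 0.4364 -0.381   0.04  ]
leg at block [ 0.4786 -0.3541  0.04  ]
loop centre tri (array([ 0.4722, -0.3428,  0.1302]), [np.float64(0.005706702948901402), np.float64(0.005706702948901301)])
```

```bash
cat >> h.py <<'E'
def goal(pos,yaw_deg,s=None):
    """normalised shift & turn to TCP pos, tool straight down with x_tool at yaw_deg"""
    s=s or readout.sense(); R=Rt(s); y=np.radians(yaw_deg)
    G=np.column_stack([[np.cos(y),np.sin(y),0],[np.sin(y),-np.cos(y),0],[0,0,-1]])
    sh=R.T@(np.array(pos)-s['tool_pos'])/.4
    tu=Rn.from_matrix(R.T@G).as_rotvec()/np.pi
    x=R[:,0]; print('pos',np.round(s['tool_pos'],4),'yaw',round(np.degrees(np.arctan2(x[1],x[0])),2),'t',round(s['time_s'],2),'w',round(s['width'],3),'F',np.round(s['force'],1))
    print('shift',np.round(sh,4),'turn',np.round(tu,4),'|rows',round(max(np.linalg.norm(sh)*.4/.0417,np.linalg.norm(tu)*180/7.16),1))
E
python3 -c "
from h import *
goal([.545,-.162,.27],194)
goal([.545,-.162,.27],108)"
```

```text
pos [ 0.2338 -0.579   0.2444] yaw 21.99 t 0.15 w 1.003 F [-0.7 -0.  -0.5]
shift [ 1.1117 -0.6755 -0.0626] turn [ 0.000e+00 -8.000e-04 -9.556e-01] |rows 24.0
pos [ 0.2338 -0.579   0.2444] yaw 21.99 t 0.15 w 1.003 F [-0.7 -0.  -0.5]
shift [ 1.1117 -0.6755 -0.0626] turn [-4.000e-04 -5.000e-04 -4.779e-01] |rows 12.5
```

>>> jog_arm --increments '[[1,[0.56,-0.34,-0.06],[0,0,-0.46]],[1,[0.56,-0.34,-0.06],[0,0,-0.46]],[1,[0.56,-0.34,-0.06],[0,0,-0.46]],[1,[0.56,-0.34,-0.06],[0,0,-0.46]],[1,[0.56,-0.34,-0.06],[0,0,-0.46]],[1,[0.56,-0.34,-0.06],[0,0,-0.46]],[1,[0.56,-0.34,-0.06],[0,0,-0.46]],[1,[0.56,-0.34,-0.06],[0,0,-0.46]],[1,[0.56,-0.34,-0.06],[0,0,-0.46]],[1,[0.56,-0.34,-0.06],[0,0,-0.46]],[1,[0.56,-0.34,-0.06],[0,0,-0.46]],[1,[0.56,-0.34,-0.06],[0,0,-0.46]]]'

```text
time_s: 1.15
tool_pos: [0.3906, -0.3686, 0.2683]
orientation: [-0.001, 0.608, 0.794, 0.001]
force: [-0.6, -0.4, 0.3]
width: 1.001
```

```bash
python3 -c "
from h import *
goal([.545,-.162,.27],194);print(readout.sense()['joint_pos'])"
```

```text
pos [ 0.3906 -0.3686  0.2683] yaw 105.12 t 1.15 w 1.001 F [-0.6 -0.4  0.3]
shift [ 0.3981  0.5074 -0.0034] turn [ 0.0005 -0.0007 -0.4938] |rows 12.4
[-8.77246186e-01  1.10512439e-01 -1.80548629e-01  1.28202920e+00
  6.90486231e-04  4.29691483e-01]
```

>>> jog_arm --increments '[[1,[0.4,0.507,0],[0,0,-0.494]],[1,[0.4,0.507,0],[0,0,-0.494]],[1,[0.4,0.507,0],[0,0,-0.494]],[1,[0.4,0.507,0],[0,0,-0.494]],[1,[0.4,0.507,0],[0,0,-0.494]],[1,[0.4,0.507,0],[0,0,-0.494]],[1,[0.4,0.507,0],[0,0,-0.494]],[1,[0.4,0.507,0],[0,0,-0.494]],[1,[0.4,0.507,0],[0,0,-0.494]],[1,[0.4,0.507,0],[0,0,-0.494]],[1,[0.4,0.507,0],[0,0,-0.494]],[1,[0.4,0.507,0],[0,0,-0.494]]]'

```text
time_s: 2.15
tool_pos: [0.5444, -0.1609, 0.2682]
orientation: [-0.001, -0.097, 0.995, 0.001]
force: [-0.1, -0.4, -0.7]
width: 1.0
```

>>> jog_arm --increments '[[1,[0,0,0],[0,0,-0.01]],[1,[0,0,0],[0,0,-0.01]]]'

```text
time_s: 2.32
tool_pos: [0.5441, -0.1608, 0.2677]
orientation: [-0.001, -0.113, 0.994, 0.002]
force: [0.4, 1.8, -0.6]
width: 0.998
```

```bash
python3 - <<'E'
from h import *
import json
goal([.545,-.162,.27],194)
s=readout.sense(); im=eyes.get_image('wrist'); cv2.imwrite('pics/w1.png',im)
json.dump({k:np.array(v).tolist() for k,v in s.items()},open('pics/w1.json','w'))
E
```

```text
pos [ 0.5441 -0.1608  0.2677] yaw -167.06 t 2.32 w 0.998 F [ 0.4  1.8 -0.6]
shift [-0.0015 -0.0034 -0.0058] turn [ 0.0011 -0.0006 -0.0059] |rows 0.2
```

View pics/w1.png

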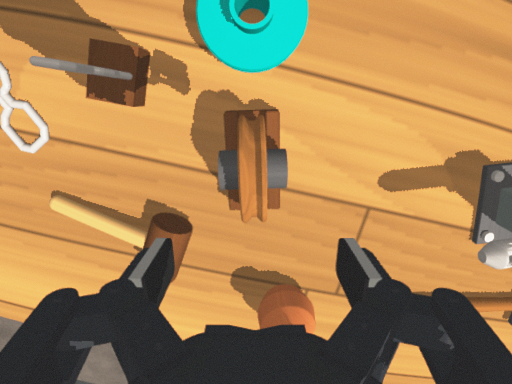

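```bash
python3 - <<'E'
from h import *
im=cv2.imread('pics/w1.png');c=im[95:235,200:310];cv2.imwrite('pics/w1c.png',cv2.resize(c,None,fx=4,fy=4,interpolation=cv2.INTER_CUBIC))
E
```

```text
(no output)
```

View pics/w1c.png

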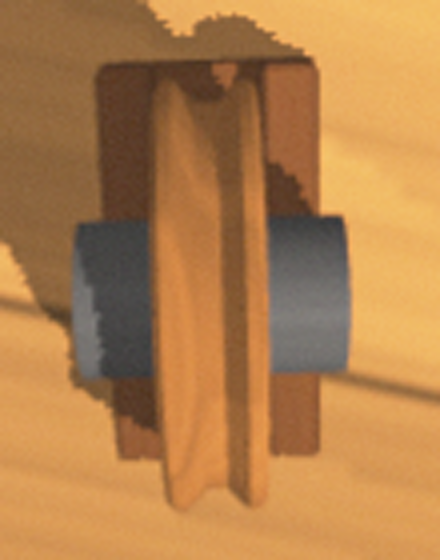

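```bash
python3 - <<'E'
from h import *
import json
np.set_printoptions(precision=4,suppress=True)
s=json.load(open('pics/w1.json'));W=cam('wrist',s);S=cam('scene');T=cam('top')
f=lambda x,y:(200+(x+.5)/4-.5,95+(y+.5)/4-.5)
for z in (.075,.08,.085,.09):
    L=plane(W,f(81,301),z);R=plane(W,f(348,294),z);d=R-L
    print(z,'c',(L+R)/2,'len',np.linalg.norm(d),'ang',np.degrees(np.arctan2(d[1],d[0])))
# top of rim in top view + rim centre in wrist top
for z in (.08,.085):
    print('top-view hub', [plane(T,(235+(x-350+.5)/5-.5,150+(y+.5)/5-.5),z) for x,y in ((472,190),(567,165))])
# rack corners in wrist
for p in ((97,66),(320,66),(118,458),(320,455)): print('rack',plane(W,f(*p),.042))
# scene near hub face centre ray vs axis
o=(205+(130+.5)/5-.5,175+(200+.5)/5-.5)
print(plane(S,o,.08))
E
```

```text
0.075 c [ 0.5473 -0.1606  0.075 ] len 0.07803173572054801 ang 104.4639994992535
0.08 c [ 0.5461 -0.1609  0.08  ] len 0.07681944339556403 ang 104.46399949925343
0.085 c [ 0.5449 -0.1612  0.085 ] len 0.0756071510705801 ang 104.46399949925352
0.09 c [ 0.5437 -0.1614  0.09  ] len 0.07439485874559616 ang 104.46399949925352
top-view hub [array([ 0.5373, -0.1342,  0.08  ]), array([ 0.5519, -0.1918,  0.08  ])]
top-view hub [array([ 0.5371, -0.1341,  0.085 ]), array([ 0.5517, -0.1916,  0.085 ])]
rack [ 0.4926 -0.2099  0.042 ]
rack [ 0.4774 -0.1437  0.042 ]
rack [ 0.6166 -0.1781  0.042 ]
rack [ 0.6004 -0.1121  0.042 ]
[ 0.5583 -0.1997  0.08  ]
```

```bash
python3 -c "
from h import *
goal([.5455,-.161,.18],194.2);goal([.5455,-.161,.130],194.2)"
```

```text
pos [ 0.5441 -0.1608  0.2677] yaw -167.15 t 2.37 w 0.996 F [-0.8 -0.1  0. ]
shift [-0.0036 -0.002   0.2193] turn [ 0.0011 -0.0006 -0.0075] |rows 2.1
pos [ 0.5441 -0.1608  0.2677] yaw -167.15 t 2.37 w 0.996 F [-0.8 -0.1  0. ]
shift [-0.0039 -0.0024  0.3443] turn [ 0.0011 -0.0006 -0.0075] |rows 3.3
```

>>> jog_arm --increments '[[1,[-0.004,-0.002,0.1],[0.001,0,-0.008]],[1,[-0.004,-0.002,0.2],[0.001,0,-0.008]],[1,[-0.004,-0.002,0.27],[0.001,0,-0.008]],[1,[-0.004,-0.002,0.32],[0.001,0,-0.008]],[1,[-0.004,-0.002,0.344],[0.001,0,-0.008]],[1,[-0.004,-0.002,0.344],[0.001,0,-0.008]],[0,[-0.004,-0.002,0.344],[0.001,0,-0.008]],[-0.4,[-0.004,-0.002,0.344],[0.001,0,-0.008]],[-1,[-0.004,-0.002,0.344],[0.001,0,-0.008]],[-1,[-0.004,-0.002,0.344],[0.001,0,-0.008]],[-1,[-0.004,-0.002,0.344],[0.001,0,-0.008]],[-1,[-0.004,-0.002,0.344],[0.001,0,-0.008]]]'

```text
time_s: 3.37
tool_pos: [0.5465, -0.1613, 0.1317]
orientation: [0.0, -0.124, 0.992, -0.001]
force: [-0.2, -0.5, 5.3]
width: 0.309
```

```bash
python3 - <<'E'
from h import *
goal([.5455,-.161,.25],194.2)
cv2.imwrite('pics/w2.png',eyes.get_image('wrist'))
E
```

```text
pos [ 0.5465 -0.1613  0.1317] yaw -165.71 t 3.37 w 0.309 F [-0.2 -0.5  5.3]
shift [ 0.0022  0.0009 -0.2958] turn [-0.0004  0.0001  0.0005] |rows 2.8
```

View pics/w2.png

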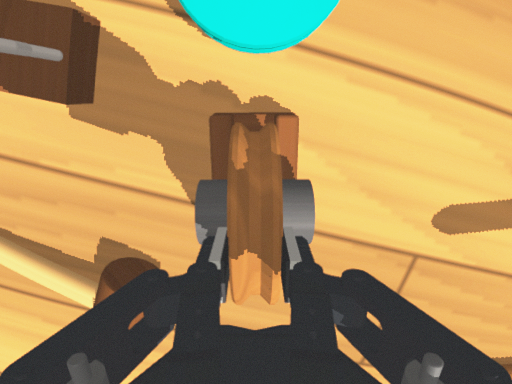

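>>> jog_arm --increments '[[-1,[0,0,0],[0,0,0]],[-1,[0,0,-0.03],[0,0,0]],[-1,[0,0,-0.08],[0,0,0]],[-1,[0,0,-0.14],[0,0,0]],[-1,[0,0,-0.2],[0,0,0]],[-1,[0,0,-0.26],[0,0,0]],[-1,[0,0,-0.3],[0,0,0]],[-1,[0,0,-0.3],[0,0,0]],[-1,[0,0,-0.3],[0,0,0]]]'

```text
time_s: 4.17
tool_pos: [0.5467, -0.1612, 0.2523]
orientation: [0.001, -0.124, 0.992, -0.001]
force: [-0.4, -0.7, -4.1]
width: 0.314
```

```bash
python3 - <<'E'
from h import *
goal([.593,.03,.23],198)
s=readout.sense(); print(s['ft_torque'])
cv2.imwrite('pics/w3.png',eyes.get_image('wrist'));cv2.imwrite('pics/s3.png',eyes.get_image('scene'))
E
```

```text
pos [ 0.5467 -0.1612  0.2523] yaw -165.71 t 4.17 w 0.314 F [-0.4 -0.7 -4.1]
shift [-0.23    0.4349  0.0552] turn [-0.0007  0.0005 -0.0206] |rows 4.7
[ 0.05716341  0.01057309 -0.038589  ]
```

View pics/w3.png

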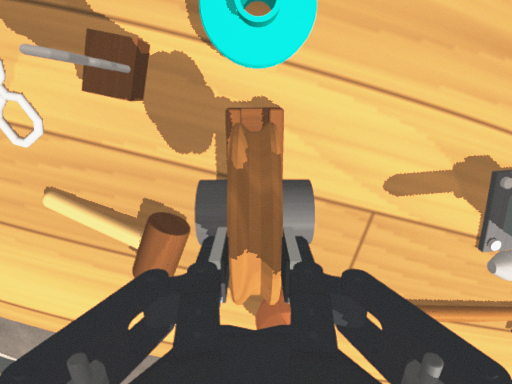

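View pics/s3.png

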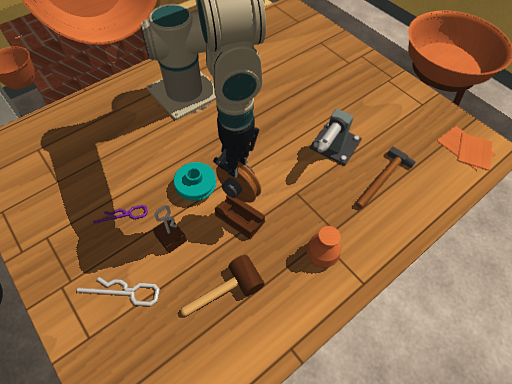

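```bash
python3 - <<'E'
from h import *
im=cv2.imread('pics/w3.png');c=im[160:270,180:330];cv2.imwrite('pics/w3c.png',cv2.resize(c,None,fx=5,fy=5,interpolation=cv2.INTER_CUBIC))
E
```

```text
(no output)
```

View pics/w3c.png

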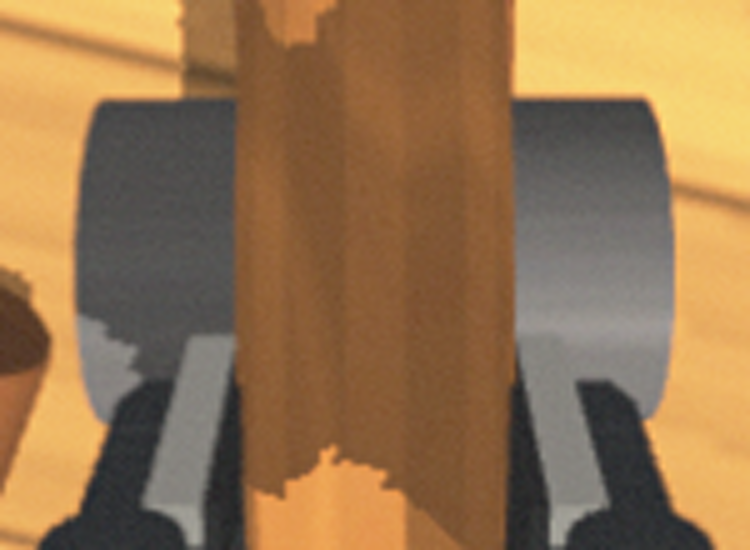

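```bash
python3 - <<'E'
from h import *
np.set_printoptions(precision=4,suppress=True)
out={}
for n,(x,y,w,h) in {'scene':(300,95,66,75),'top':(105,150,85,75)}.items():
    im=cv2.imread(f'pics/{n}0.png'); c=im[y:y+h,x:x+w]
    g=cv2.resize(c,None,fx=6,fy=6,interpolation=cv2.INTER_CUBIC)
    hsv=cv2.cvtColor(g,cv2.COLOR_BGR2HSV)
    m=((hsv[...,1]<60)&(hsv[...,2]>(105 if n=='scene' else 120))).astype(np.uint8)*255
    m=cv2.morphologyEx(m,cv2.MORPH_CLOSE,np.ones((15,15)))
    k,l,st,ce=cv2.connectedComponentsWithStats(m)
    o=g.copy()
    for i in range(1,k):
        if st[i,4]>1500:
            print(n,i,st[i],ce[i]); 
            cs,_=cv2.findContours((l==i).astype(np.uint8),cv2.RETR_EXTERNAL,cv2.CHAIN_APPROX_NONE); cv2.drawContours(o,cs,-1,(0,0,255),1)
            b=cv2.boxPoints(cv2.minAreaRect(cs[0]));cv2.polylines(o,[b.astype(int)],1,(0,255,0),1)
            print('box img',np.round((b+.5)/6-.5+[x,y],2).tolist())
    out[n]=o
H=450
cv2.imwrite('pics/ax.png',np.hstack([out['scene'][:450],out['top'][:450]])[:, :800+100][:, :]) if 0 else None
a=np.hstack([out['scene'],out['top']]); cv2.imwrite('pics/ax.png',cv2.resize(a,(800,int(a.shape[0]*800/a.shape[1]))))
E
```

```text
scene 1 [ 192   84  129   86 5237] [257.8092 123.7575]
box img [[331.1, 115.16], [334.72, 107.12], [353.39, 115.54], [349.77, 123.57]]
scene 2 [  111   167   135   168 10799] [177.1901 249.2772]
box img [[314.63, 145.9], [333.1, 119.81], [342.58, 126.52], [324.11, 152.61]]
top 1 [  214   136   220   116 12887] [311.4941 192.2302]
box img [[139.89, 191.17], [141.05, 171.95], [176.98, 174.12], [175.82, 193.34]]
top 2 [   52   192   148   128 10080] [136.16   252.9833]
box img [[112.5, 183.12], [131.7, 177.41], [138.33, 199.69], [119.13, 205.39]]
```

View pics/ax.png

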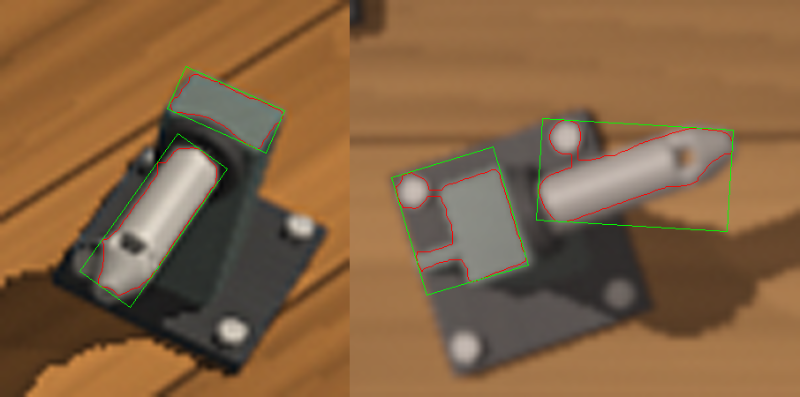

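```bash
python3 - <<'E'
from h import *
np.set_printoptions(precision=4,suppress=True)
S=cam('scene');T=cam('top')
def cont(n,x,y,w,h,thr):
    im=cv2.imread(f'pics/{n}0.png'); c=im[y:y+h,x:x+w]
    g=cv2.resize(c,None,fx=6,fy=6,interpolation=cv2.INTER_CUBIC)
    hsv=cv2.cvtColor(g,cv2.COLOR_BGR2HSV)
    m=((hsv[...,1]<60)&(hsv[...,2]>thr)).astype(np.uint8)*255
    m=cv2.morphologyEx(m,cv2.MORPH_CLOSE,np.ones((15,15)))
    k,l,st,ce=cv2.connectedComponentsWithStats(m)
    i=max(range(1,k),key=lambda i: st[i,4] if True else 0)
    cs,_=cv2.findContours((l==i).astype(np.uint8),cv2.RETR_EXTERNAL,cv2.CHAIN_APPROX_NONE)
    return (cs[0][:,0]+.5)/6-.5+[x,y]
def fit(p): 
    v=cv2.fitLine(p.astype(np.float32),cv2.DIST_HUBER,0,.01,.01).ravel(); return v[2:],v[:2]
f=5.298
ct=cont('top',105,150,85,75,120)
disp=(ct-[105,150])*f+[349.7,0]
up=ct[(disp[:,0]>590)&(disp[:,0]<655)&(disp[:,1]<175)]; lo=ct[(disp[:,0]>570)&(disp[:,0]<690)&(disp[:,1]>180)]
cs=cont('scene',300,95,66,75,105); d2=(cs-[300,95])*f
u=np.array([.577,-.817]);  # along axle in image
a=d2@u; nrm=d2@np.array([.817,.577])
res={}
for n,e1,e2 in (('top',up,lo),('scene',None,None)):
    if n=='scene':
        mid=nrm.mean(); sel=(a>np.percentile(a,30))&(a<np.percentile(a,85))
        e1=cs[sel&(nrm>mid)];e2=cs[sel&(nrm<mid)]
    l1,l2=fit(e1),fit(e2)
    print(n,len(e1),len(e2),l1,l2)
    res[n]=(l1,l2)
# planes tangent: each edge line + camera centre -> tangent plane of cylinder r=16. axis midline bisect
def planen(C,l):
    o,v1=ray(C,l[0]-5*l[1]);_,v2=ray(C,l[0]+5*l[1]);n=np.cross(v1,v2);return o,n/np.linalg.norm(n)
ns=[]
for n,C in (('top',T),('scene',S)):
    o,n1=planen(C,res[n][0]);_,n2=planen(C,res[n][1])
    if n1@n2<0:n2=-n2
    ang=np.arccos(n1@n2); nm=n1+n2;nm/=np.linalg.norm(nm); ns.append((o,nm)); print(n,'dist axis by 32mm dia:',.016/np.sin(ang/2))
d=np.cross(ns[0][1],ns[1][1]);d/=np.linalg.norm(d); d*=-np.sign(d[1]); print('axis dir',d,'ang',np.degrees(np.arctan2(d[1],d[0])))
A=np.array([ns[0][1],ns[1][1],[0,1,0]]);b=[ns[0][0]@ns[0][1],ns[1][0]@ns[1][1],.13]
P=np.linalg.solve(A,b);print('axis pt at y=.13',P)
# top plane only with z=.135
A=np.array([ns[0][1],[0,0,1],[0,1,0]])
for y in (.13,.2): print('top-only',np.linalg.solve(A,[ns[0][0]@ns[0][1],.135,y]))
A=np.array([ns[1][1],[0,0,1],[0,1,0]])
for y in (.13,.2): print('scene-only',np.linalg.solve(A,[ns[1][0]@ns[1][1],.135,y]))
E
```

```text
top 74 136 (array([156.4, 177.8], dtype=float32), array([ 0.9413, -0.3376], dtype=float32)) (array([155.7667, 187.8667], dtype=float32), array([ 0.9465, -0.3226], dtype=float32))
scene 107 113 (array([333.2167, 139.1333], dtype=float32), array([ 0.5656, -0.8247], dtype=float32)) (array([327.3167, 130.1   ], dtype=float32), array([ 0.5831, -0.8124], dtype=float32))
top dist axis by 32mm dia: 1.1589100420235614
scene dist axis by 32mm dia: 0.8414557782032474
axis dir [ 0.3185 -0.9479 -0.0089] ang -71.42761556398466
axis pt at y=.13 [0.5644 0.13   0.1351]
top-only [0.5644 0.13   0.135 ]
top-only [0.541 0.2   0.135]
scene-only [0.5644 0.13   0.135 ]
scene-only [0.5407 0.2    0.135 ]
```

```bash
python3 - <<'E'
from h import *
T=cam('top');print(plane(T,(232,108),.125),plane(T,(236,118),.0))
goal([.594,.041,.275],198.5)
E
```

```text
[ 0.77242022 -0.0560786   0.125     ] [ 0.76606143 -0.06236116  0.        ]
pos [ 0.5453 -0.1606  0.2499] yaw -165.71 t 4.27 w 0.31 F [-0.1  0.6 -2.9]
shift [-0.2423  0.4585 -0.0629] turn [ 0.0003 -0.0007 -0.0234] |rows 5.0
```

>>> jog_arm --increments '[[-1,[-0.02,0.04,-0.05],[0,0,-0.005]],[-1,[-0.07,0.13,-0.05],[0,0,-0.01]],[-1,[-0.12,0.23,-0.05],[0,0,-0.02]],[-1,[-0.17,0.33,-0.05],[0,0,-0.023]],[-1,[-0.21,0.4,-0.05],[0,0,-0.023]],[-1,[-0.235,0.445,-0.04],[0,0,-0.023]],[-1,[-0.242,0.459,0.02],[0,0,-0.023]],[-1,[-0.242,0.459,0.08],[0,0,-0.023]],[-1,[-0.242,0.459,0.12],[0,0,-0.023]],[-1,[-0.242,0.459,0.138],[0,0,-0.023]],[-1,[-0.242,0.459,0.138],[0,0,-0.023]],[-1,[-0.242,0.459,0.138],[0,0,-0.023]]]'

```text
time_s: 5.27
tool_pos: [0.5929, 0.0411, 0.1936]
orientation: [-0.002, -0.16, 0.987, 0.001]
force: [0.2, 0.4, -2.4]
width: 0.315
```

```bash
python3 - <<'E'
from h import *
goal([.594,.041,.1945],198.5)
a=eyes.get_image('scene');b=eyes.get_image('top')
cv2.imwrite('pics/s4.png',a);cv2.imwrite('pics/t4.png',b);cv2.imwrite('pics/w4.png',eyes.get_image('wrist'))
c=np.hstack([cv2.resize(a[95:175,275:355],None,fx=5,fy=5,interpolation=cv2.INTER_CUBIC),cv2.resize(b[145:225,120:200],None,fx=5,fy=5,interpolation=cv2.INTER_CUBIC)])
cv2.imwrite('pics/c4.png',c)
goal([.594,.041,.1945],198.5)
E
```

```text
pos [0.5929 0.0411 0.1936] yaw -161.58 t 5.27 w 0.315 F [ 0.2  0.4 -2.4]
shift [-0.0026 -0.0011 -0.0024] turn [ 0.0006 -0.0014 -0.0004] |rows 0.0
pos [0.5947 0.0409 0.196 ] yaw -161.6 t 5.42 w 0.308 F [ 0.  -0.8 -2.2]
shift [0.0016 0.0008 0.0038] turn [ 0.      0.0001 -0.0005] |rows 0.0
```

View pics/c4.png

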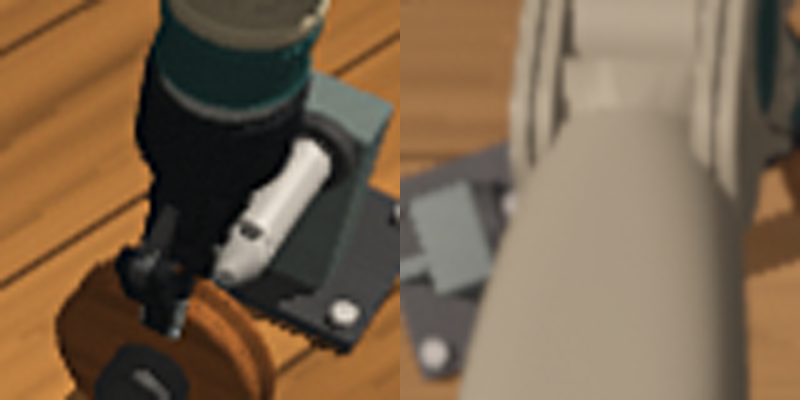

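View pics/w4.png

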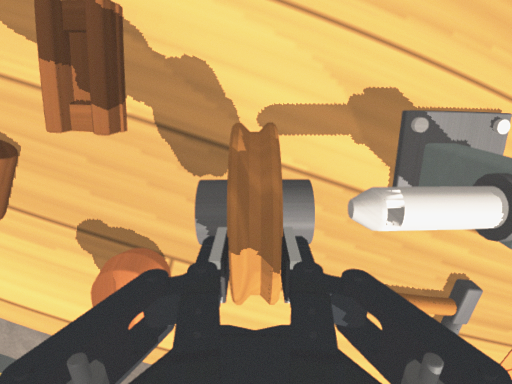

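```bash
python3 - <<'E'
from h import *
im=cv2.imread('pics/w4.png');c=im[165:265,185:515];cv2.imwrite('pics/w4c.png',cv2.resize(c,None,fx=2.4,fy=5,interpolation=cv2.INTER_CUBIC))
g=cv2.cvtColor(im,cv2.COLOR_BGR2GRAY).astype(float)
for u in (205,215,290,300,305,420,430,440,450,460,470,480,490):
    col=g[170:255,u-2:u+3].mean(1); d=np.diff(col)
    i=np.argsort(-abs(d))[:6]; print(u,[(int(170+k),int(d[k])) for k in sorted(i)])
E
```

```text
205 [(174, 39), (178, -32), (179, -66), (225, 28), (237, -23), (238, -22)]
215 [(175, 40), (176, 25), (178, -36), (179, -67), (180, -15), (241, 8)]
290 [(170, 16), (171, 11), (177, -12), (178, -53), (179, -53), (226, -10)]
300 [(172, 16), (173, 15), (178, -53), (179, -57), (235, -45), (236, -28)]
305 [(171, -21), (178, -52), (179, -59), (237, -20), (238, -23), (239, -19)]
420 [(185, 19), (186, 23), (194, 12), (195, 11), (229, -23), (230, -19)]
430 [(185, 18), (186, 23), (193, 12), (194, 11), (229, -40), (230, -17)]
440 [(185, 24), (186, 19), (193, 11), (194, 11), (195, 10), (229, -39)]
450 [(185, 23), (186, 19), (193, 11), (194, 11), (195, 11), (229, -29)]
460 [(185, 26), (186, 19), (194, 11), (195, 11), (228, -14), (229, -22)]
470 [(185, 25), (186, 19), (228, -48), (229, -24), (230, 18), (231, 16)]
480 [(185, 43), (227, -38), (228, -107), (229, -35), (234, 43), (235, 35)]
490 [(185, 42), (186, 26), (227, -110), (228, -74), (239, 79), (240, 46)]
```

View pics/w4c.png

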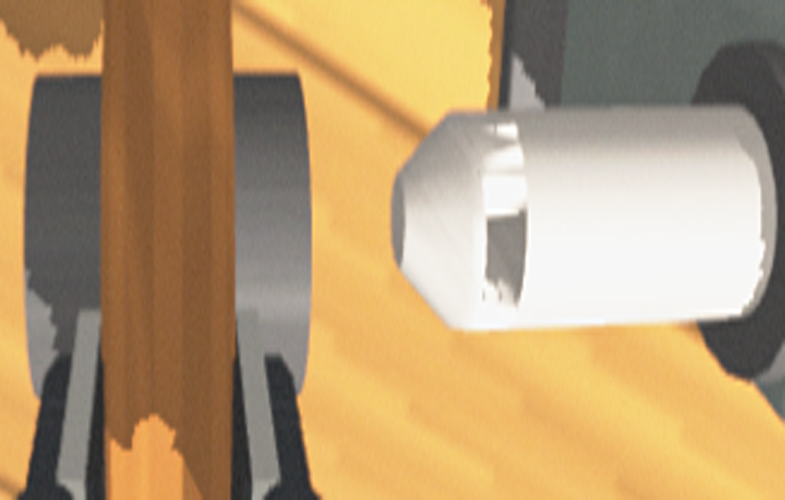

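```bash
python3 - <<'E'
from h import *
np.set_printoptions(precision=4,suppress=True)
c=eyes.calibration('wrist');k=K(c);d=np.array(c['dist_coeffs'],float);T=np.array(c['T_tool_cam'])
U=lambda u,v: cv2.undistortPoints(np.array([[[u,v]]],float),k,d)[0,0]
def axis(u,v1,v2,r):
    a,b=U(u,v1),U(u,v2); t1,t2=np.arctan(a[1]),np.arctan(b[1]); m=(t1+t2)/2; D=r/np.sin((t2-t1)/2)
    x=(a[0]+b[0])/2*D*np.cos(m); return (T@[x,D*np.sin(m),D*np.cos(m),1])[:3]
print('axle in tool (x,y,z)')
for u,v1,v2 in ((425,186.2,230.1),(430,186.1,230.0),(440,186,229.9),(450,186,229.9)): print(axis(u,v1,v2,.016))
# hub: top edge tangent at 179.4 and axial extent
a=U(195.3,211);b=U(314.4,211)
for zn in [(.076/(b[0]-a[0]))]:
    D=zn+.023; t=np.arctan(U(300,179.4)[1]); 
    # centre angle
    m=t+np.arcsin(.023/np.hypot(D,.017)); print('hub depth',D,'tool',(T@[(a[0]+b[0])/2*zn,D*np.tan(m),D,1])[:3])
# using both hub edges at u=300 (179.4,236?)
print('hub by edges',axis(303,179.4,240.,.023))
for p in ((351,208),(397,206)): print('px',U(*p))
# hole mid top surface & tip
E
```

```text
axle in tool (x,y,z)
[0.0006 0.1251 0.0587]
[0.0008 0.1288 0.0584]
[0.0011 0.1361 0.0577]
[0.0014 0.1434 0.0569]
hub depth 0.2031855302732247 tool [-0.0019  0.0004  0.0594]
hub by edges [-0.0054  0.0373  0.0718]
px [0.3427 0.0751]
px [0.5117 0.0686]
```

```bash
python3 - <<'E'
from h import *
d=np.array([.3185,-.948])
for k in (.068,.03,.0): 
    p=np.array([.5723,.1059])+d*(.038+k-.03); 
p0=np.array([.5938,.041]); 
for m in (0,.065): goal([*(p0-d*m),.195],198.6)
E
```

```text
pos [0.5947 0.0409 0.196 ] yaw -161.6 t 5.42 w 0.308 F [ 0.  -0.8 -2.2]
shift [0.002  0.0009 0.0026] turn [ 0.      0.0001 -0.0011] |rows 0.0
pos [0.5947 0.0409 0.196 ] yaw -161.6 t 5.42 w 0.308 F [ 0.  -0.8 -2.2]
shift [0.0025 0.1635 0.0026] turn [ 0.      0.0001 -0.0011] |rows 1.6
```

>>> jog_arm --increments '[[-1,[0.002,0.015,0.0025],[0,0,-0.001]],[-1,[0.002,0.03,0.0025],[0,0,-0.001]],[-1,[0.002,0.045,0.0025],[0,0,-0.001]],[-1,[0.002,0.06,0.0025],[0,0,-0.001]],[-1,[0.0025,0.075,0.0025],[0,0,-0.001]],[-1,[0.0025,0.09,0.0025],[0,0,-0.001]],[-1,[0.0025,0.105,0.0025],[0,0,-0.001]],[-1,[0.0025,0.12,0.0025],[0,0,-0.001]],[-1,[0.0025,0.135,0.0025],[0,0,-0.001]],[-1,[0.0025,0.15,0.0025],[0,0,-0.001]],[-1,[0.0025,0.16,0.0025],[0,0,-0.001]],[-1,[0.0025,0.16,0.0025],[0,0,-0.001]]]'

```text
time_s: 6.42
tool_pos: [0.5732, 0.1022, 0.195]
orientation: [0.0, -0.162, 0.987, 0.0]
force: [-0.4, -0.2, -2.5]
width: 0.309
```

```bash
python3 - <<'E'
from h import *
goal([.5496,.1741,.195],198.6)
print(readout.sense()['ft_torque'])
cv2.imwrite('pics/w5.png',eyes.get_image('wrist'))
E
```

```text
pos [0.5732 0.1022 0.195 ] yaw -161.36 t 6.42 w 0.309 F [-0.4 -0.2 -2.5]
shift [-1.700e-03  1.892e-01  1.000e-04] turn [0.0001 0.     0.0002] |rows 1.8
[ 0.01088183 -0.01067414 -0.02357275]
```

View pics/w5.png

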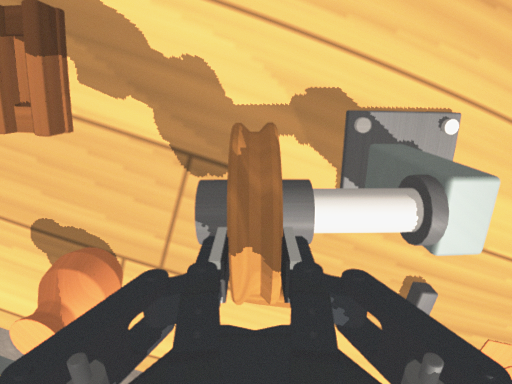

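>>> jog_arm --increments '[[-1,[0,0.02,0],[0,0,0]],[-1,[0,0.04,0],[0,0,0]],[-1,[0,0.06,0],[0,0,0]],[-1,[0,0.08,0],[0,0,0]],[-1,[-0.001,0.1,0],[0,0,0]],[-1,[-0.001,0.12,0],[0,0,0]],[-1,[-0.001,0.14,0],[0,0,0]],[-1,[-0.001,0.155,0],[0,0,0]],[-1,[-0.001,0.168,0],[0,0,0]],[-1,[-0.001,0.178,0],[0,0,0]],[-1,[-0.001,0.182,0],[0,0,0]],[-1,[-0.001,0.182,0],[0,0,0]]]'

```text
time_s: 7.47
tool_pos: [0.5502, 0.1713, 0.1949]
orientation: [-0.0, -0.162, 0.987, 0.0]
force: [0.1, -0.5, -4.6]
width: 0.312
```

```bash
python3 - <<'E'
from h import *
goal([.5496,.1741,.195],198.6)
print(readout.sense()['ft_torque'])
im=eyes.get_image('wrist');cv2.imwrite('pics/w6.png',im);cv2.imwrite('pics/w6c.png',cv2.resize(im[150:270,170:370],None,fx=4,fy=4,interpolation=cv2.INTER_CUBIC))
E
```

```text
pos [0.5502 0.1713 0.1949] yaw -161.35 t 7.47 w 0.312 F [ 0.1 -0.5 -4.6]
shift [-0.0009  0.007  -0.0004] turn [ 0.0002 -0.0001  0.0003] |rows 0.1
[ 0.08394742  0.07901696 -0.00375099]
```

View pics/w6c.png

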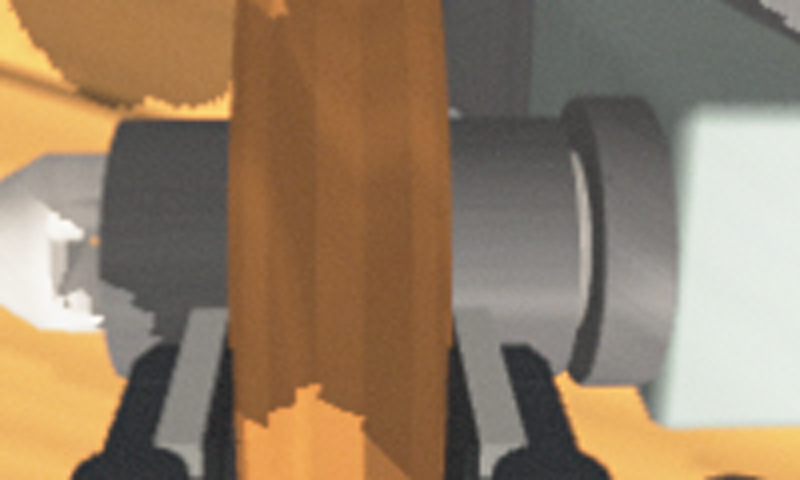

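>>> jog_arm --increments '[[-1,[-0.001,0.003,0],[0,0,0]],[-1,[-0.001,0.005,0],[0,0,0]],[-1,[-0.001,0.007,0],[0,0,0]],[-1,[-0.001,0.009,0],[0,0,0]],[-1,[-0.001,0.01,0],[0,0,0]],[-1,[-0.001,0.01,0],[0,0,0]]]'

```text
time_s: 8.02
tool_pos: [0.5493, 0.1749, 0.1948]
orientation: [-0.0, -0.162, 0.987, 0.0]
force: [-0.2, -2.5, -5.3]
width: 0.311
```

```bash
python3 - <<'E'
from h import *
goal([.5496,.1741,.195],198.6)
print(readout.sense()['ft_torque'])
im=eyes.get_image('wrist');cv2.imwrite('pics/w7.png',im);cv2.imwrite('pics/w7c.png',cv2.resize(im[150:270,170:370],None,fx=4,fy=4,interpolation=cv2.INTER_CUBIC))
E
```

```text
pos [0.5493 0.1749 0.1948] yaw -161.38 t 8.02 w 0.311 F [-0.2 -2.5 -5.3]
shift [-0.0002 -0.0021 -0.0005] turn [ 0.0002 -0.0002  0.0001] |rows 0.0
[-0.41529651  0.05621189 -0.06434944]
```

View pics/w7c.png

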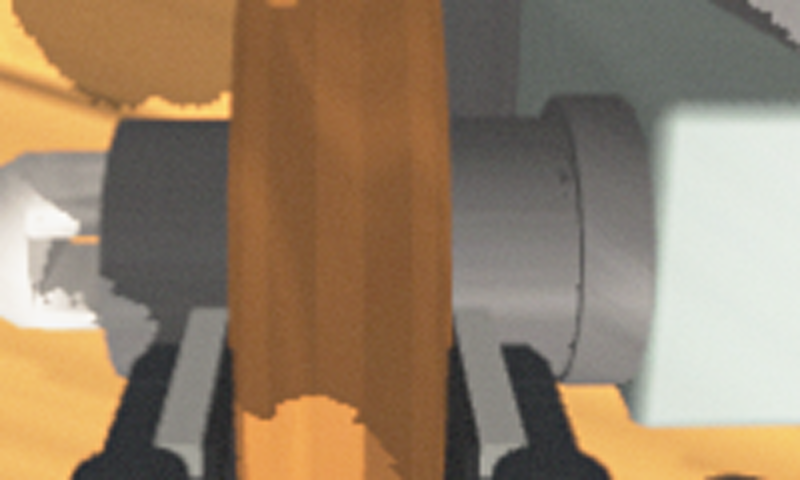

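>>> jog_arm --increments '[[-1,[0,0,0.001],[0,0,0]],[-0.3,[0,0,0.001],[0,0,0]],[0,[0,0,0.001],[0,0,0]],[0.2,[0,0,0],[0,0,0]],[0.2,[0,0,0],[0,0,0]],[0.2,[0,0,0],[0,0,0]],[0.2,[0,0,-0.04],[0,0,0]],[0.2,[0,0,-0.1],[0,0,0]],[0.2,[0,0,-0.18],[0,0,0]],[0.2,[0,0,-0.26],[0,0,0]],[0.2,[0,0,-0.26],[0,0,0]]]'

```text
time_s: 8.98
tool_pos: [0.5531, 0.1757, 0.3067]
orientation: [0.006, -0.162, 0.987, 0.001]
force: [1.3, 0.5, 0.4]
width: 0.602
```

```bash
python3 - <<'E'
from h import *
import json
goal([.5496,.1741,.3],198.6)
s=readout.sense();im=eyes.get_image('wrist');cv2.imwrite('pics/w8.png',im)
json.dump({k:np.array(v).tolist() for k,v in s.items()},open('pics/w8.json','w'))
E
```

```text
pos [0.5531 0.1757 0.3067] yaw -161.37 t 8.98 w 0.602 F [1.3 0.5 0.4]
shift [ 0.0097 -0.001   0.0167] turn [-0.0003  0.004   0.0002] |rows 0.2
```

View pics/w8.png

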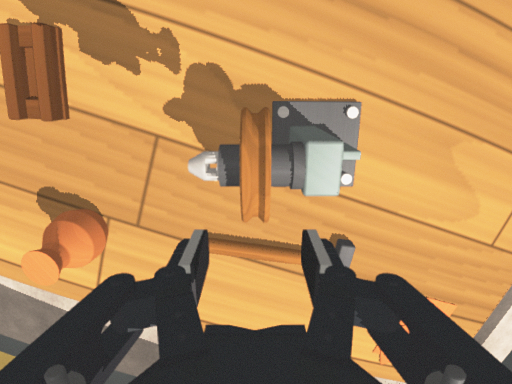

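```bash
python3 - <<'E'
from h import *
goal([.5642,.1305,.295],288.6)
E
```

```text
pos [0.5521 0.1755 0.3038] yaw -161.37 t 9.03 w 0.603 F [ 0.1  0.3 -0.8]
shift [ 0.0075 -0.1163  0.0221] turn [-0.0024  0.0021 -0.4998] |rows 12.6
```

>>> jog_arm --increments '[[0.2,[0.007,-0.116,0.022],[-0.002,0.002,-0.5]],[0.2,[0.007,-0.116,0.022],[-0.002,0.002,-0.5]],[0.2,[0.007,-0.116,0.022],[-0.002,0.002,-0.5]],[0.2,[0.007,-0.116,0.022],[-0.002,0.002,-0.5]],[0.2,[0.007,-0.116,0.022],[-0.002,0.002,-0.5]],[0.2,[0.007,-0.116,0.022],[-0.002,0.002,-0.5]],[0.2,[0.007,-0.116,0.022],[-0.002,0.002,-0.5]],[0.2,[0.007,-0.116,0.022],[-0.002,0.002,-0.5]],[0.2,[0.007,-0.116,0.022],[-0.002,0.002,-0.5]],[0.2,[0.007,-0.116,0.022],[-0.002,0.002,-0.5]],[0.2,[0.007,-0.116,0.022],[-0.002,0.002,-0.5]],[0.2,[0.007,-0.116,0.022],[-0.002,0.002,-0.5]]]'

```text
time_s: 10.03
tool_pos: [0.5638, 0.1307, 0.2938]
orientation: [0.0, 0.79, -0.613, -0.0]
force: [0.3, -0.8, 0.1]
width: 0.604
```

>>> jog_arm --increments '[[0.2,[0,0,0],[0,0,-0.03]],[0.2,[0,0,0],[0,0,-0.03]],[0.2,[0,0,0],[0,0,-0.03]]]'

```text
time_s: 10.28
tool_pos: [0.5633, 0.1307, 0.2928]
orientation: [0.001, 0.818, -0.576, -0.001]
force: [-0.4, 0.3, -0.2]
width: 0.596
```

```bash
python3 - <<'E'
from h import *
import json
goal([.5642,.1305,.295],288.6)
s=readout.sense();im=eyes.get_image('wrist');cv2.imwrite('pics/w9.png',im)
json.dump({k:np.array(v).tolist() for k,v in s.items()},open('pics/w9.json','w'))
cv2.imwrite('pics/w9c.png',cv2.resize(im[130:230,205:305],None,fx=6,fy=6,interpolation=cv2.INTER_CUBIC))
E
```

```text
pos [0.5633 0.1307 0.2928] yaw -70.3 t 10.28 w 0.596 F [-0.4  0.3 -0.2]
shift [ 0.0011 -0.0019 -0.0054] turn [0.0007 0.0001 0.0061] |rows 0.2
```

View pics/w9.png

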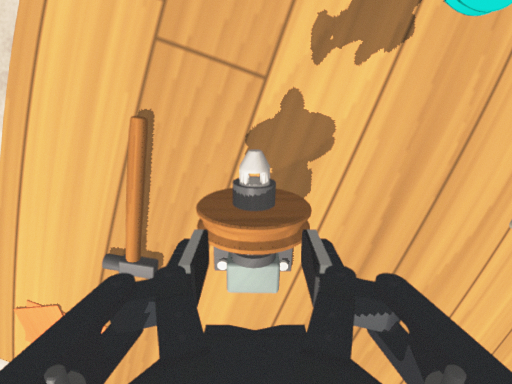

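View pics/w9c.png

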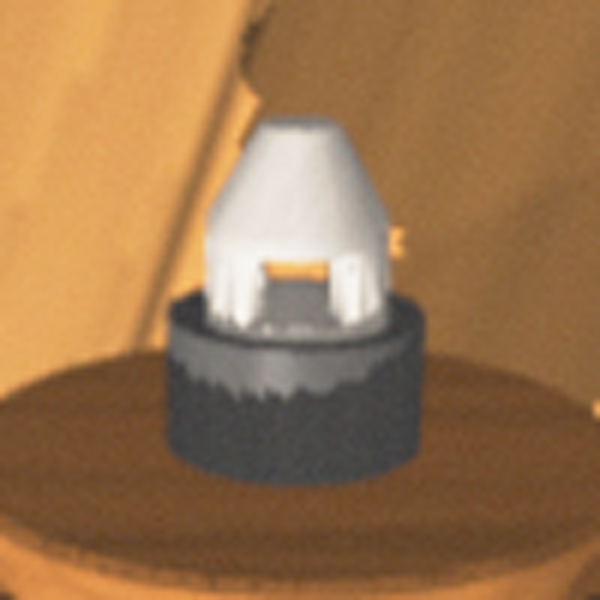

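```bash
python3 - <<'E'
from h import *
import json
np.set_printoptions(precision=4,suppress=True)
s=json.load(open('pics/w9.json'));W=cam('wrist',s)
f=lambda x,y:(205+(x+.5)/6-.5,130+(y+.5)/6-.5)
for p in ((296,294),(296,262),(296,328),(262,294),(330,294)): print(p,plane(W,f(*p),.150))
# tip face centre z .135
print('tip top edge',plane(W,f(296,122),.142))
print('shoulderside L/R axle at z=.14',plane(W,f(205,270),.138),plane(W,f(390,270),.138))
R=Rt(s);print(R)
# hub front-face top edge
print('hub front edge top',plane(W,f(296,347),.158-.002))
goal([.5642,.1305,.295],288.6)
E
```

```text
(296, 294) [0.5645 0.1316 0.15  ]
(296, 262) [0.5663 0.1265 0.15  ]
(296, 328) [0.5625 0.1372 0.15  ]
(262, 294) [0.5698 0.1335 0.15  ]
(330, 294) [0.5591 0.1297 0.15  ]
tip top edge [0.5737 0.1058 0.142 ]
shoulderside L/R axle at z=.14 [0.5796 0.1361 0.138 ] [0.5495 0.1253 0.138 ]
[[ 0.3372 -0.9414 -0.0023]
 [-0.9414 -0.3372 -0.0003]
 [-0.0005  0.0023 -1.    ]]
hub front edge top [0.562  0.1385 0.156 ]
pos [0.5634 0.1307 0.2931] yaw -70.29 t 10.33 w 0.601 F [ 0.1 -0.4 -0.5]
shift [ 0.0011 -0.0016 -0.0049] turn [0.0006 0.0001 0.0062] |rows 0.2
```

```bash
python3 - <<'E'
from h import *
goal([.4755,-.3515,.30],180)
E
```

```text
pos [0.5634 0.1307 0.2931] yaw -70.29 t 10.33 w 0.601 F [ 0.1 -0.4 -0.5]
shift [ 1.0606  0.6137 -0.0166] turn [ 5.000e-04 -5.000e-04  6.095e-01] |rows 15.3
```

>>> jog_arm --increments '[[0.5,[0.08,0.045,-0.02],[0,0,0.04]],[0.5,[0.9,0.52,-0.02],[0,0,0.6]],[0.5,[0.9,0.52,-0.02],[0,0,0.6]],[0.5,[0.9,0.52,-0.02],[0,0,0.6]],[0.5,[0.9,0.52,-0.02],[0,0,0.6]],[0.5,[0.9,0.52,-0.02],[0,0,0.6]],[0.5,[0.9,0.52,-0.02],[0,0,0.6]],[0.5,[0.9,0.52,-0.02],[0,0,0.6]],[0.5,[0.9,0.52,-0.02],[0,0,0.6]],[0.5,[0.9,0.52,-0.02],[0,0,0.6]],[0.5,[0.9,0.52,-0.02],[0,0,0.6]],[0.5,[0.9,0.52,-0.02],[0,0,0.6]]]'

```text
time_s: 11.33
tool_pos: [0.4883, -0.2814, 0.3009]
orientation: [-0.001, -0.201, 0.98, -0.0]
force: [0.9, 0.3, 0.1]
width: 0.748
```

```bash
python3 - <<'E'
from h import *
goal([.4755,-.3515,.30],180)
E
```

```text
pos [ 0.4883 -0.2814  0.3009] yaw -156.84 t 11.33 w 0.748 F [0.9 0.3 0.1]
shift [ 0.0984 -0.1485  0.0023] turn [-0.     -0.0007  0.1287] |rows 3.2
```

>>> jog_arm --increments '[[0.5,[0.098,-0.148,0.002],[0,0,0.128]],[0.5,[0.098,-0.148,0.002],[0,0,0.128]],[0.5,[0.098,-0.148,0.002],[0,0,0.128]],[0.5,[0.098,-0.148,0.002],[0,0,0.128]],[0.5,[0.098,-0.148,0.002],[0,0,0.128]],[0.5,[0.098,-0.148,0.002],[0,0,0.128]]]'

```text
time_s: 11.83
tool_pos: [0.4754, -0.3513, 0.2999]
orientation: [-0.001, -0.001, 1.0, -0.0]
force: [1.0, 0.3, -0.7]
width: 0.752
```

```bash
python3 - <<'E'
from h import *
import json
goal([.4755,-.3515,.30],180)
s=readout.sense();im=eyes.get_image('wrist');cv2.imwrite('pics/w10.png',im)
json.dump({k:np.array(v).tolist() for k,v in s.items()},open('pics/w10.json','w'))
cv2.imwrite('pics/w10c.png',cv2.resize(im[120:260,180:330],None,fx=4,fy=4,interpolation=cv2.INTER_CUBIC))
E
```

```text
pos [ 0.4754 -0.3513  0.2999] yaw -179.88 t 11.83 w 0.752 F [ 1.   0.3 -0.7]
shift [-0.0001 -0.0004 -0.0003] turn [-0.0001 -0.0007  0.0007] |rows 0.0
```

View pics/w10.png

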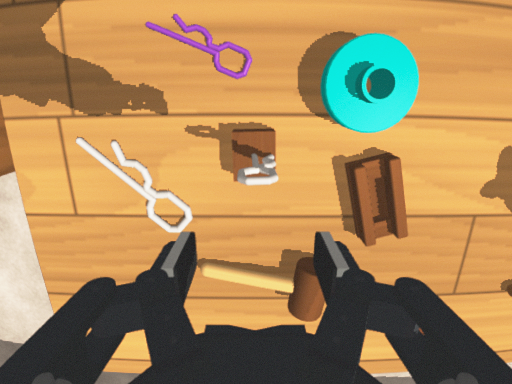

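View pics/w10c.png

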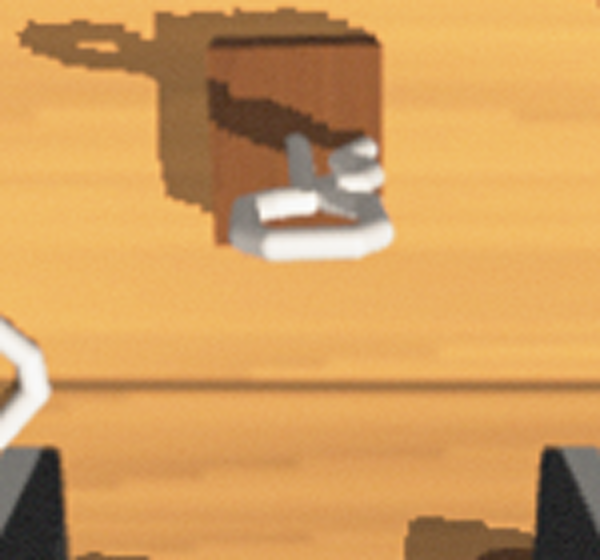

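```bash
python3 - <<'E'
from h import *
import json
np.set_printoptions(precision=4,suppress=True)
s=json.load(open('pics/w10.json'));W=cam('wrist',s);S=cam('scene')
f=lambda x,y:(180+(x+.5)/4-.5,120+(y+.5)/4-.5)
a=plane(W,f(268,246),.160);b=plane(W,f(362,242),.160);d=b-a
print('top wire',a,b,'ang',np.degrees(np.arctan2(d[1],d[0])),np.linalg.norm(d))
print('loop L/R',plane(W,f(231,225),.139),plane(W,f(393,225),.139))
print('leg foot',plane(W,f(298,140),.04))
im=cv2.imread('pics/w10.png');
g=cv2.resize(im[120:260,180:330],None,fx=4,fy=4,interpolation=cv2.INTER_CUBIC); hsv=cv2.cvtColor(g,cv2.COLOR_BGR2HSV)
m=((hsv[...,1]<45)&(hsv[...,2]>190)).astype(np.uint8); m[:225]=0;m[:,:225]=0;m[:,400:]=0;m[300:]=0
c=max(cv2.findContours(m,cv2.RETR_EXTERNAL,cv2.CHAIN_APPROX_NONE)[0],key=cv2.contourArea); r=cv2.minAreaRect(c);print(r, cv2.boundingRect(c))
bp=f(*r[0]);print('bright wire centre',plane(W,bp,.160))
E
```

```text
top wire [ 0.4779 -0.3587  0.16  ] [ 0.4768 -0.3355  0.16  ] ang 92.69086722284452 0.023246397513956338
loop L/R [ 0.4782 -0.3691  0.139 ] [ 0.4781 -0.3261  0.139 ]
leg foot [ 0.4744 -0.3515  0.04  ]
((326.33282470703125, 243.86920166015625), (29.600366592407227, 132.88558959960938), 85.08343505859375) (260, 225, 133, 34)
bright wire centre [ 0.4773 -0.3443  0.16  ]
```

```bash
python3 - <<'E'
from h import *
goal([.4768,-.348,.134],182.7)
E
```

```text
pos [ 0.4755 -0.3511  0.3   ] yaw -179.85 t 11.88 w 0.75 F [-0.   0.4 -1. ]
shift [-0.0041  0.0079  0.415 ] turn [-0.0001 -0.0007 -0.0141] |rows 4.0
```

>>> jog_arm --increments '[[0.5,[-0.004,0.008,0.08],[0,-0.001,-0.014]],[0.5,[-0.004,0.008,0.17],[0,-0.001,-0.014]],[0.5,[-0.004,0.008,0.25],[0,-0.001,-0.014]],[0.5,[-0.004,0.008,0.31],[0,-0.001,-0.014]],[0.5,[-0.004,0.008,0.35],[0,-0.001,-0.014]],[0.5,[-0.004,0.008,0.38],[0,-0.001,-0.014]],[0.5,[-0.004,0.008,0.4],[0,-0.001,-0.014]],[0.5,[-0.004,0.008,0.415],[0,-0.001,-0.014]],[0.5,[-0.004,0.008,0.415],[0,-0.001,-0.014]],[0.5,[-0.004,0.008,0.415],[0,-0.001,-0.014]]]'

```text
time_s: 12.72
tool_pos: [0.4773, -0.3483, 0.1348]
orientation: [0.001, -0.023, 1.0, -0.001]
force: [0.1, -0.2, -0.1]
width: 0.747
```

```bash
python3 - <<'E'
from h import *
goal([.4768,-.348,.134],182.7)
im=eyes.get_image('wrist');cv2.imwrite('pics/w11.png',im)
E
```

```text
pos [ 0.4773 -0.3483  0.1348] yaw -177.32 t 12.72 w 0.747 F [ 0.1 -0.2 -0.1]
shift [0.0011 0.0009 0.0019] turn [-0.0004  0.0006 -0.0001] |rows 0.0
```

View pics/w11.png

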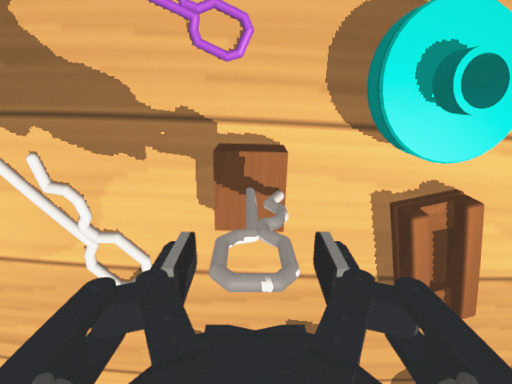

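>>> jog_arm --increments '[[0.2,[0,0,0.002],[0,0,0]],[0,[0,0,0.002],[0,0,0]],[-0.3,[0,0,0.002],[0,0,0]],[-1,[0,0,0.002],[0,0,0]],[-1,[0,0,0.002],[0,0,0]],[-1,[0,0,0.002],[0,0,0]],[-1,[0,0,0.002],[0,0,0]]]'

```text
time_s: 13.35
tool_pos: [0.4784, -0.3497, 0.1358]
orientation: [0.002, -0.023, 1.0, -0.002]
force: [-0.0, -0.3, 5.5]
width: 0.472
```

```bash
python3 - <<'E'
from h import *
goal([.4768,-.348,.25],182.7)
im=eyes.get_image('wrist');cv2.imwrite('pics/w12.png',im)
E
```

```text
pos [ 0.4784 -0.3497  0.1358] yaw -177.33 t 13.35 w 0.472 F [-0.  -0.3  5.5]
shift [ 0.0025  0.0031 -0.2856] turn [-0.0014  0.0013 -0.0002] |rows 2.7
```

View pics/w12.png

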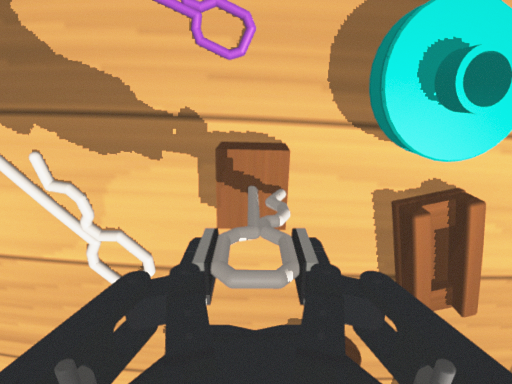

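>>> jog_arm --increments '[[-1,[0,0,-0.02],[0,0,0]],[-1,[0,0,-0.05],[0,0,0]],[-1,[0,0,-0.1],[0,0,0]],[-1,[0,0,-0.17],[0,0,0]],[-1,[0,0,-0.25],[0,0,0]],[-1,[0,0,-0.34],[0,0,0]],[-1,[0,0,-0.41],[0,0,0]],[-1,[0,0,-0.42],[0,0,0]],[-1,[0,0,-0.42],[0,0,0]]]'

```text
time_s: 14.15
tool_pos: [0.4785, -0.3493, 0.3068]
orientation: [0.004, -0.023, 1.0, -0.003]
force: [0.3, -0.0, -2.5]
width: 0.469
```

```bash
python3 - <<'E'
from h import *
import json
goal([.55,.09,.305],288.6)
s=readout.sense()
im=eyes.get_image('wrist');cv2.imwrite('pics/w13.png',im);print(s['ft_torque'])
json.dump({k:np.array(v).tolist() for k,v in s.items()},open('pics/w13.json','w'))
E
```

```text
pos [ 0.4785 -0.3493  0.3068] yaw -177.32 t 14.15 w 0.469 F [ 0.3 -0.  -2.5]
shift [-0.23    1.0888 -0.0014] turn [-3.900e-03 -4.000e-04 -5.884e-01] |rows 14.8
[-0.02357956  0.04740443  0.02194555]
```

View pics/w13.png

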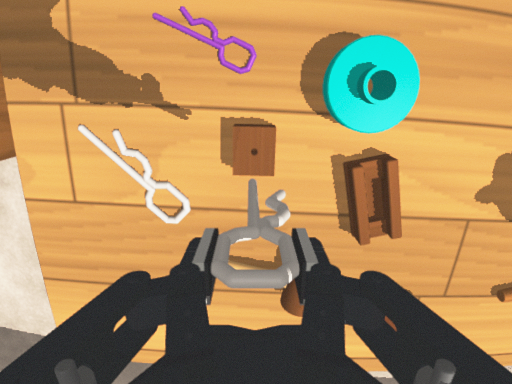

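```bash
python3 - <<'E'
from h import *
np.set_printoptions(precision=4,suppress=True)
im=cv2.imread('pics/w13.png');cv2.imwrite('pics/w13c.png',cv2.resize(im[165:295,195:315],None,fx=5,fy=4,interpolation=cv2.INTER_CUBIC))
c=eyes.calibration('wrist');k=K(c);d=np.array(c['dist_coeffs'],float);M=np.linalg.inv(np.array(c['T_tool_cam']))
for X in ((0,0,.126),(0,0,.122),(0,0,-.003),(0,0,.03),(0,.021,-.003),(0,-.021,-.003),(0,0,-.024)):
    print(X,cv2.projectPoints(np.array([X],float),cv2.Rodrigues(M[:3,:3])[0],M[:3,3],k,d)[0].ravel())
E
```

```text
(0, 0, 0.126) [254.0583 182.4938]
(0, 0, 0.122) [254.0497 183.7331]
(0, 0, -0.003) [253.5555 255.442 ]
(0, 0, 0.03) [253.7499 227.1184]
(0, 0.021, -0.003) [294.8916 255.3575]
(0, -0.021, -0.003) [212.2252 255.3161]
(0, 0, -0.024) [253.3826 280.7492]
```

View pics/w13c.png

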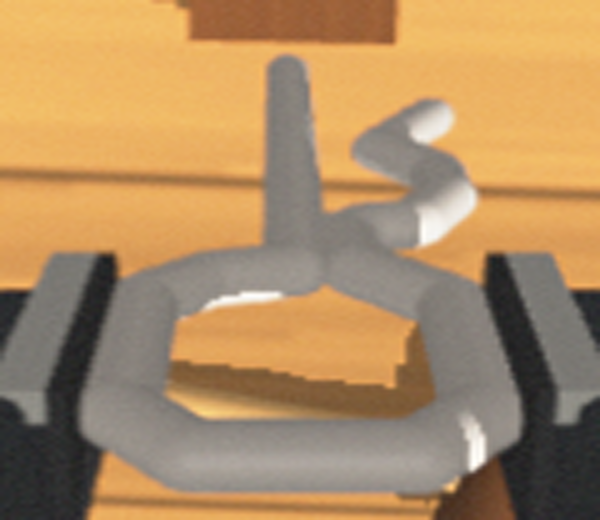

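>>> jog_arm --increments '[[-1,[-0.01,0.04,0],[0,0,-0.02]],[-1,[-0.03,0.12,0],[-0.001,0,-0.05]],[-1,[-0.19,0.9,0],[-0.004,0,-0.55]],[-1,[-0.19,0.9,0],[-0.004,0,-0.55]],[-1,[-0.19,0.9,0],[-0.004,0,-0.55]],[-1,[-0.19,0.9,0],[-0.004,0,-0.55]],[-1,[-0.19,0.9,0],[-0.004,0,-0.55]],[-1,[-0.19,0.9,0],[-0.004,0,-0.55]],[-1,[-0.19,0.9,0],[-0.004,0,-0.55]],[-1,[-0.19,0.9,0],[-0.004,0,-0.55]],[-1,[-0.19,0.9,0],[-0.004,0,-0.55]],[-1,[-0.19,0.9,0],[-0.004,0,-0.55]]]'

```text
time_s: 15.2
tool_pos: [0.5346, 0.017, 0.2998]
orientation: [-0.002, -0.668, 0.744, 0.004]
force: [0.1, -0.8, -2.0]
width: 0.473
```

```bash
python3 - <<'E'
from h import *
goal([.563,.1308,.30],288.6)
E
```

```text
pos [0.5346 0.017  0.2998] yaw -96.13 t 15.2 w 0.473 F [ 0.1 -0.8 -2. ]
shift [-2.904e-01 -4.020e-02  1.000e-04] turn [ 0.0025  0.0016 -0.1374] |rows 3.5
```

>>> jog_arm --increments '[[-1,[-0.08,-0.01,0],[0.001,0,-0.04]],[-1,[-0.16,-0.02,0],[0.0025,0.0016,-0.08]],[-1,[-0.23,-0.03,0],[0.0025,0.0016,-0.12]],[-1,[-0.27,-0.038,0],[0.0025,0.0016,-0.137]],[-1,[-0.29,-0.04,0],[0.0025,0.0016,-0.137]],[-1,[-0.29,-0.04,0],[0.0025,0.0016,-0.137]],[-1,[-0.29,-0.04,0],[0.0025,0.0016,-0.137]]]'

```text
time_s: 15.78
tool_pos: [0.5617, 0.1303, 0.2983]
orientation: [0.001, 0.811, -0.584, -0.001]
force: [-0.3, 0.4, -1.4]
width: 0.469
```

```bash
python3 - <<'E'
from h import *
import json
goal([.563,.1308,.29],288.6)
s=readout.sense()
im=eyes.get_image('wrist');cv2.imwrite('pics/w14.png',im)
json.dump({k:np.array(v).tolist() for k,v in s.items()},open('pics/w14.json','w'))
cv2.imwrite('pics/w14c.png',cv2.resize(im[135:265,195:315],None,fx=5,fy=4.5,interpolation=cv2.INTER_CUBIC))
E
```

```text
pos [0.5617 0.1303 0.2983] yaw -71.53 t 15.78 w 0.469 F [-0.3  0.4 -1.4]
shift [-0.0002 -0.0035  0.0207] turn [ 0.0012  0.0001 -0.0007] |rows 0.2
```

View pics/w14c.png

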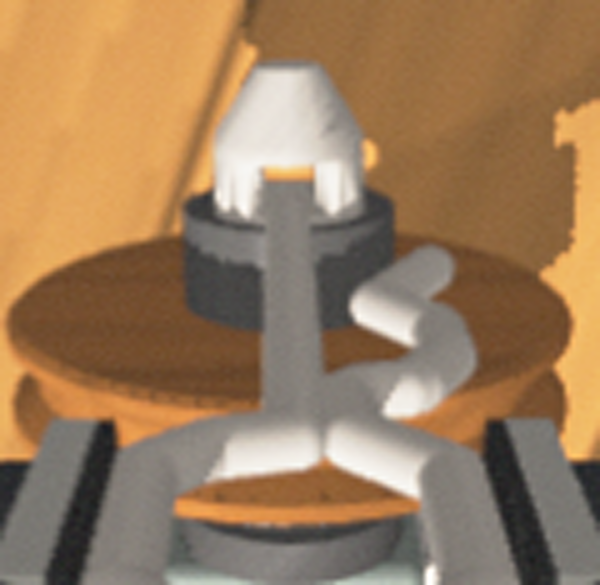

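```bash
python3 - <<'E'
from h import *
import json
np.set_printoptions(precision=4,suppress=True)
s=json.load(open('pics/w14.json'));W=cam('wrist',s)
d=np.array([.3185,-.948,0])
f=lambda x,y:(195+(x+.5)/5-.5,135+(y+.5)/4.5-.5)
print('hole',plane(W,f(288.5,166),.150)-d*.0054)
c=eyes.calibration('wrist')
R=Rt(s);print('tip expected', np.array(s['tool_pos'])+R@np.array([0,-.0014,.126]))
print(plane(W,f(287.5,200),s['tool_pos'][2]-.122))
print('axle tip',plane(W,f(288,68),.142))
goal([.563,.1308,.285],288.6)
E
```

```text
hole [0.5643 0.1312 0.15  ]
tip expected [0.5626 0.1306 0.1723]
[0.566  0.1265 0.1763]
axle tip [0.5727 0.1064 0.142 ]
pos [0.5619 0.1298 0.2988] yaw -71.57 t 15.83 w 0.472 F [ 0.5 -0.3 -1.8]
shift [-0.0014 -0.0035  0.0344] turn [ 0.0009  0.0001 -0.0009] |rows 0.3
```

>>> jog_arm --increments '[[-1,[-0.0015,-0.0015,0.01],[0.001,0,-0.001]],[-1,[-0.0015,-0.0015,0.02],[0.001,0,-0.001]],[-1,[-0.0015,-0.0015,0.03],[0.001,0,-0.001]],[-1,[-0.0015,-0.0015,0.038],[0.001,0,-0.001]],[-1,[-0.0015,-0.0015,0.043],[0.001,0,-0.001]],[-1,[-0.0015,-0.0015,0.043],[0.001,0,-0.001]],[-1,[-0.0015,-0.0015,0.043],[0.001,0,-0.001]]]'

```text
time_s: 16.42
tool_pos: [0.5621, 0.1304, 0.2814]
orientation: [-0.0, 0.812, -0.584, -0.0]
force: [-0.2, 0.2, -2.0]
width: 0.469
```

```bash
python3 - <<'E'
from h import *
import json
goal([.563,.1308,.27],288.6)
s=readout.sense()
im=eyes.get_image('wrist');cv2.imwrite('pics/w15.png',im)
json.dump({k:np.array(v).tolist() for k,v in s.items()},open('pics/w15.json','w'))
cv2.imwrite('pics/w15c.png',cv2.resize(im[145:245,205:305],None,fx=6,fy=6,interpolation=cv2.INTER_CUBIC))
E
```

```text
pos [0.5621 0.1304 0.2814] yaw -71.4 t 16.42 w 0.469 F [-0.2  0.2 -2. ]
shift [-0.0002 -0.0023  0.0285] turn [ 0.      0.0001 -0.    ] |rows 0.3
```

View pics/w15c.png

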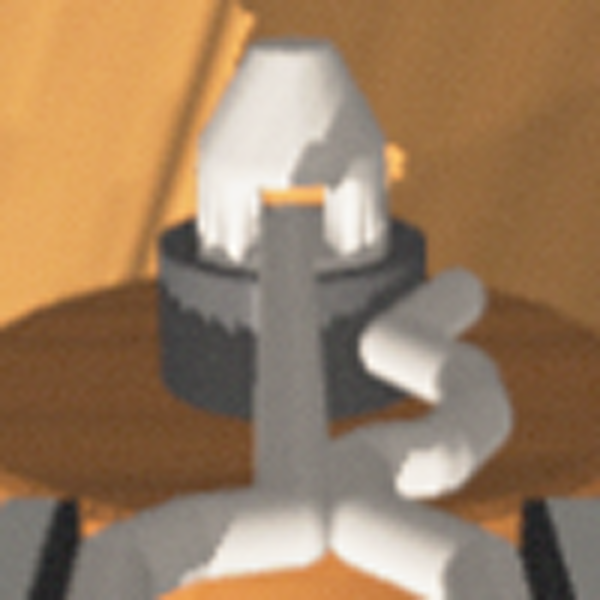

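```bash
python3 - <<'E'
from h import *
import json
np.set_printoptions(precision=4,suppress=True)
s=json.load(open('pics/w15.json'));W=cam('wrist',s);R=Rt(s);p=np.array(s['tool_pos'])
d=np.array([.3185,-.948,0])
f=lambda x,y:(205+(x+.5)/6-.5,145+(y+.5)/6-.5)
h=plane(W,f(296,189),.150)-d*.0054
print('hole world',h,'tool',R.T@(h-p))
for x in (-.001,0,.001): 
    q=(proj(W,[p+R@np.array([x,-.002,.126]),p+R@np.array([x,-.002,.122])])-[205,145]+.5)*6-.5; print(x,q.ravel())
# tip sphere outline top row: centre of sphere z_tool .122, radius 4mm
print('sphere radius px', 4e-3*283/.25*6)
E
```

```text
hole world [0.5637 0.1311 0.15  ] tool [-0.0001 -0.0017  0.1314]
-0.001 [293.9388 236.6413 293.8402 244.2057]
0 [293.9346 230.5355 293.8358 238.0197]
0.001 [293.9303 224.4158 293.8314 231.8195]
sphere radius px 27.168000000000003
```

>>> jog_arm --increments '[[-1,[-0.0015,0.0026,0],[0,0,0]],[-1,[-0.0015,0.0026,0.005],[0,0,0]],[-1,[-0.0015,0.0026,0.01],[0,0,0]],[-1,[-0.0015,0.0026,0.015],[0,0,0]],[-1,[-0.0015,0.0026,0.02],[0,0,0]],[-1,[-0.0015,0.0026,0.025],[0,0,0]],[-1,[-0.0015,0.0026,0.03],[0,0,0]],[-1,[-0.0015,0.0026,0.03],[0,0,0]]]'

```text
time_s: 17.13
tool_pos: [0.5608, 0.1307, 0.269]
orientation: [0.0, 0.812, -0.584, -0.0]
force: [-0.7, 0.6, -1.8]
width: 0.471
```

```bash
python3 - <<'E'
from h import *
import json
goal([.563,.1308,.25],288.6)
s=readout.sense();print(s['ft_torque'])
im=eyes.get_image('wrist');cv2.imwrite('pics/w16.png',im)
json.dump({k:np.array(v).tolist() for k,v in s.items()},open('pics/w16.json','w'))
cv2.imwrite('pics/w16c.png',cv2.resize(im[145:245,205:305],None,fx=6,fy=6,interpolation=cv2.INTER_CUBIC))
E
```

```text
pos [0.5608 0.1307 0.269 ] yaw -71.4 t 17.13 w 0.471 F [-0.7  0.6 -1.8]
shift [ 0.0015 -0.0053  0.0475] turn [0.0002 0.0001 0.    ] |rows 0.5
[ 0.01012171  0.07767759 -0.0036718 ]
```

View pics/w16c.png

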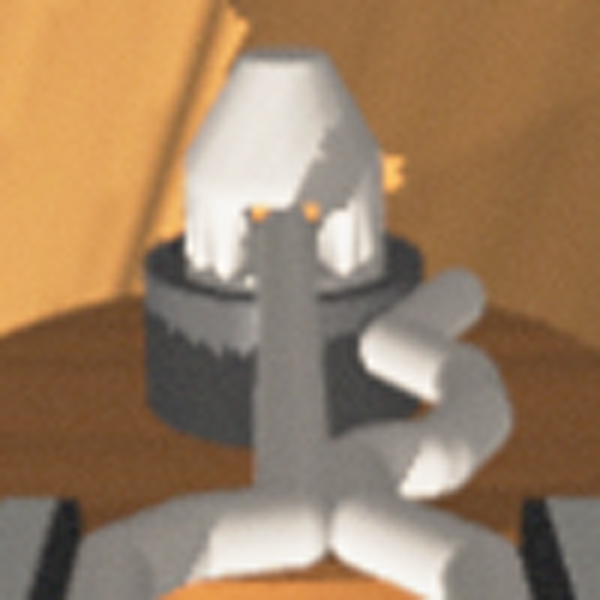

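>>> jog_arm --increments '[[-1,[0,-0.0008,0.01],[0,0,0]],[-1,[0,-0.001,0.02],[0,0,0]],[-1,[0,-0.0012,0.032],[0,0,0]],[-1,[0,-0.0015,0.045],[0,0,0]],[-1,[0,-0.0018,0.058],[0,0,0]],[-1,[0,-0.002,0.071],[0,0,0]],[-1,[0,-0.0024,0.084],[0,0,0]],[-1,[0,-0.0028,0.095],[0,0,0]],[-1,[0,-0.003,0.1],[0,0,0]],[-1,[0,-0.003,0.1],[0,0,0]]]'

```text
time_s: 18.02
tool_pos: [0.5616, 0.1311, 0.2285]
orientation: [0.0, 0.812, -0.583, -0.001]
force: [-0.3, -0.9, -2.4]
width: 0.471
```

```bash
python3 - <<'E'
from h import *
goal([.563,.1308,.189],288.6)
s=readout.sense();print(s['ft_torque'])
im=eyes.get_image('wrist');cv2.imwrite('pics/w17.png',im)
cv2.imwrite('pics/w17c.png',cv2.resize(im[145:245,205:305],None,fx=6,fy=6,interpolation=cv2.INTER_CUBIC))
E
```

```text
pos [0.5616 0.1311 0.2285] yaw -71.39 t 18.02 w 0.471 F [-0.3 -0.9 -2.4]
shift [ 0.0018 -0.0033  0.0986] turn [0.0005 0.0002 0.0001] |rows 0.9
[ 0.01474039  0.03288306 -0.00925859]
```

View pics/w17c.png

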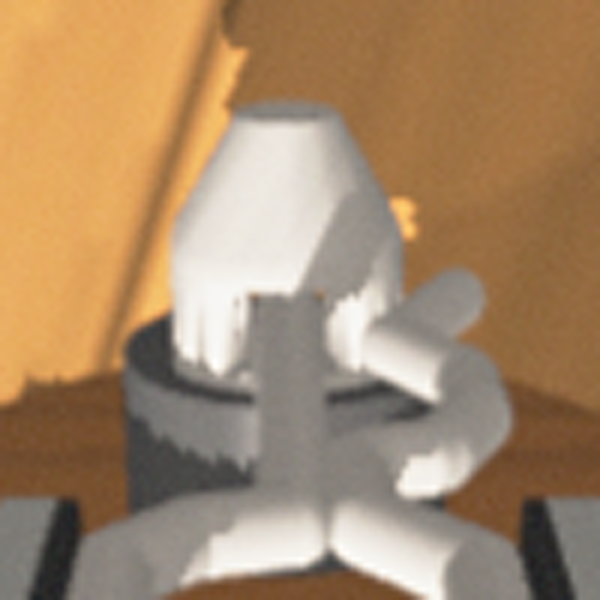

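>>> jog_arm --increments '[[-1,[0.001,-0.0005,0.008],[0,0,0]],[-1,[0.001,-0.001,0.016],[0,0,0]],[-1,[0.001,-0.001,0.024],[0,0,0]],[-1,[0.001,-0.0015,0.032],[0,0,0]],[-1,[0.001,-0.0015,0.04],[0,0,0]],[-1,[0.001,-0.002,0.048],[0,0,0]],[-1,[0.001,-0.002,0.056],[0,0,0]],[-1,[0.001,-0.0025,0.064],[0,0,0]],[-1,[0.001,-0.0025,0.072],[0,0,0]],[-1,[0.001,-0.003,0.08],[0,0,0]],[-1,[0.001,-0.003,0.085],[0,0,0]],[-1,[0.001,-0.003,0.085],[0,0,0]]]'

```text
time_s: 19.07
tool_pos: [0.5625, 0.1311, 0.1936]
orientation: [0.001, 0.812, -0.583, -0.001]
force: [-3.2, -1.8, -6.3]
width: 0.472
```

```bash
python3 - <<'E'
from h import *
goal([.563,.1308,.189],288.6)
s=readout.sense();print(s['ft_torque'])
im=eyes.get_image('wrist');cv2.imwrite('pics/w18.png',im)
cv2.imwrite('pics/w18c.png',cv2.resize(im[145:285,185:325],None,fx=4,fy=4,interpolation=cv2.INTER_CUBIC))
E
```

```text
pos [0.5625 0.1311 0.1936] yaw -71.39 t 19.07 w 0.472 F [-3.2 -1.8 -6.3]
shift [ 0.001  -0.0009  0.0115] turn [0.0008 0.0003 0.0001] |rows 0.1
[-0.21799268  0.79789944 -0.03152982]
```

View pics/w18c.png

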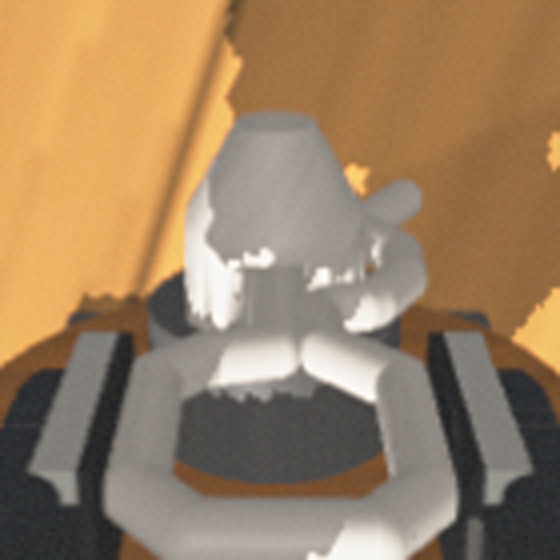

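>>> jog_arm --increments '[[-1,[0,0,0.003],[0,0,0]],[-1,[0,0,0.006],[0,0,0]],[-1,[0,0,0.009],[0,0,0]],[-1,[0,0,0.0115],[0,0,0]],[-1,[0,0,0.0115],[0,0,0]]]'

```text
time_s: 19.53
tool_pos: [0.5633, 0.1312, 0.1893]
orientation: [0.0, 0.812, -0.583, -0.001]
force: [-1.6, -0.9, -2.0]
width: 0.471
```

```bash
python3 - <<'E'
from h import *
goal([.563,.1308,.187],288.6)
s=readout.sense();print(s['ft_torque'])
E
```

```text
pos [0.5633 0.1312 0.1893] yaw -71.39 t 19.53 w 0.471 F [-1.6 -0.9 -2. ]
shift [0.0008 0.0009 0.0058] turn [0.0003 0.0002 0.0001] |rows 0.1
[-0.08064352  0.37778794  0.00723078]
```

>>> jog_arm --increments '[[-1,[0,0,0.0025],[0,0,0]],[-1,[0,0,0.005],[0,0,0]],[-1,[0,0,0.005],[0,0,0]]]'

```text
time_s: 19.78
tool_pos: [0.5636, 0.1313, 0.1887]
orientation: [-0.0, 0.812, -0.583, -0.0]
force: [-4.7, -2.1, 4.3]
width: 0.471
```

```bash
python3 - <<'E'
from h import *
goal([.563,.1308,.187],288.6)
s=readout.sense();print(s['ft_torque'])
im=eyes.get_image('wrist');sc=eyes.get_image('scene')
cv2.imwrite('pics/w19c.png',np.hstack([cv2.resize(im[145:285,185:325],None,fx=2.85,fy=2.85,interpolation=cv2.INTER_CUBIC),cv2.resize(sc[90:160,290:360],(399,399),interpolation=cv2.INTER_CUBIC)]))
E
```

```text
pos [0.5636 0.1313 0.1887] yaw -71.39 t 19.78 w 0.471 F [-4.7 -2.1  4.3]
shift [0.0006 0.0018 0.0042] turn [-0.0001  0.0001  0.0001] |rows 0.0
[-0.28900639  1.16655062  0.00926621]
```

View pics/w19c.png

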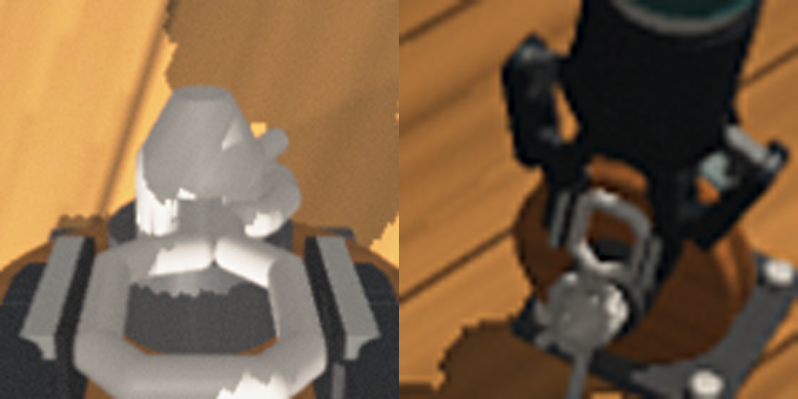

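>>> jog_arm --increments '[[-1,[0,0,0.003],[0,0,0]],[-1,[0,0,0.003],[0,0,0]],[0.1,[0,0,0],[0,0,0]],[0.4,[0,0,0],[0,0,0]],[0.6,[0,0,0],[0,0,0]],[0.6,[0,0,0],[0,0,0]],[0.6,[0,0,0],[0,0,0]],[0.6,[0,0,-0.03],[0,0,0]],[0.6,[0,0,-0.09],[0,0,0]],[0.6,[0,0,-0.17],[0,0,0]],[0.6,[0,0,-0.25],[0,0,0]],[0.6,[0,0,-0.25],[0,0,0]]]'

```text
time_s: 20.88
tool_pos: [0.5676, 0.1317, 0.2972]
orientation: [-0.005, 0.812, -0.583, 0.005]
force: [0.6, 0.8, 0.7]
width: 0.8
```

```bash
python3 - <<'E'
from h import *
import json
goal([.62,-.03,.30],288.6)
s=readout.sense();im=eyes.get_image('wrist');sc=eyes.get_image('scene');cv2.imwrite('pics/w20.png',im);cv2.imwrite('pics/s20.png',sc)
json.dump({k:np.array(v).tolist() for k,v in s.items()},open('pics/w20.json','w'))
cv2.imwrite('pics/w20c.png',np.hstack([cv2.resize(im[120:260,185:325],(399,399),interpolation=cv2.INTER_CUBIC),cv2.resize(sc[90:160,290:360],(399,399),interpolation=cv2.INTER_CUBIC)]))
E
```

```text
pos [0.5676 0.1317 0.2972] yaw -71.38 t 20.88 w 0.8 F [0.6 0.8 0.7]
shift [ 0.425   0.0049 -0.0059] turn [-0.0044 -0.0008  0.0001] |rows 4.1
```

View pics/w20c.png

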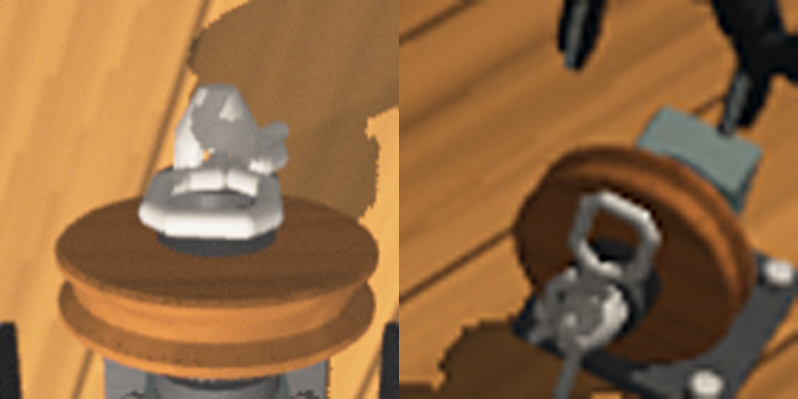

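>>> jog_arm --increments '[[0.6,[0.07,0.05,-0.02],[0,0,0]],[0.6,[0.15,0.1,-0.04],[0,0,0]],[0.6,[0.81,0.58,-0.05],[0,0,0]],[0.6,[0.81,0.58,-0.05],[0,0,0]],[0.6,[0.81,0.58,-0.05],[0,0,0]],[0.6,[0.81,0.58,-0.05],[0,0,0]],[0.6,[0.81,0.58,-0.05],[0,0,0]],[0.6,[0.81,0.58,-0.05],[0,0,0]],[0.6,[0.81,0.58,-0.05],[0,0,0]],[0.6,[0.81,0.58,-0.05],[0,0,0]],[0.6,[0.81,0.58,-0.05],[0,0,0]],[0.6,[0.81,0.58,-0.05],[0,0,0]]]'

```text
time_s: 21.98
tool_pos: [0.4474, -0.2507, 0.3093]
orientation: [-0.002, 0.811, -0.585, 0.001]
force: [0.5, 0.6, 0.1]
width: 0.8
```

```bash
python3 - <<'E'
from h import *
sc=eyes.get_image('scene');t=eyes.get_image('top');cv2.imwrite('pics/s21.png',sc);cv2.imwrite('pics/t21.png',t)
cv2.imwrite('pics/c21.png',np.hstack([cv2.resize(sc[85:165,285:365],(399,399),interpolation=cv2.INTER_CUBIC),cv2.resize(t[145:225,110:190],(399,399),interpolation=cv2.INTER_CUBIC)]))
E
```

```text
(no output)
```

View pics/c21.png

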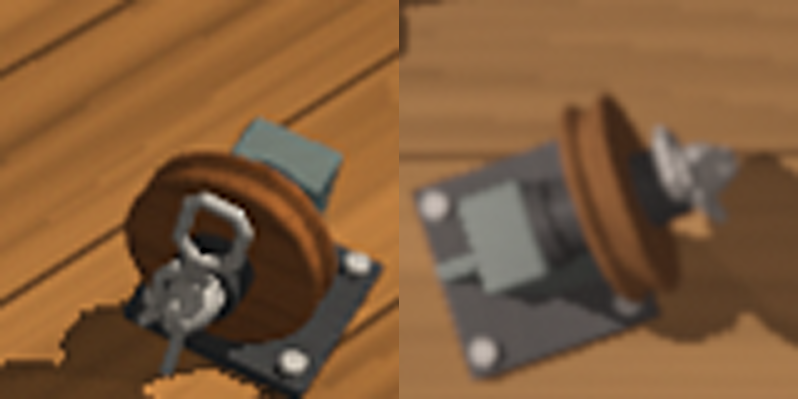

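View pics/s21.png

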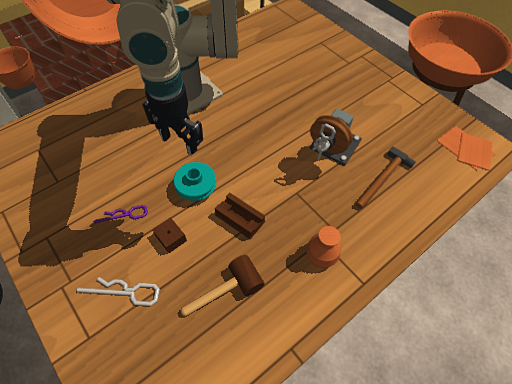

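```bash
python3 - <<'E'
from h import *
import json
np.set_printoptions(precision=4,suppress=True)
s=json.load(open('pics/w20.json'));W=cam('wrist',s);S=cam('scene');T=cam('top')
fw=lambda x,y:(185+(x+.5)/2.85-.5,120+(y+.5)/2.85-.5)
fs=lambda x,y:(285+(x+.5)/4.9875-.5,85+(y+.5)/4.9875-.5)
ft=lambda x,y:(110+(x-399+.5)/4.9875-.5,145+(y+.5)/4.9875-.5)
X,e=tri([ray(W,fw(210,224)),ray(S,fs(221,206))]);print('top wire mid W+S',X,e)
X,e=tri([ray(T,ft(672,163)),ray(S,fs(221,206))]);print('T+S',X,e)
print('W plane z=.213',plane(W,fw(210,224),.213))
a=plane(W,fw(165,226),.213);b=plane(W,fw(255,224),.213);v=b-a;print('clip y dir',np.degrees(np.arctan2(v[1],v[0])))
# roller hub front edge top from wrist (z=.156)
print('hub front top',plane(W,fw(212,165),.156))
goal([.5,-.25,.3],288.6)
E
```

```text
top wire mid W+S [0.5665 0.1313 0.2125] [np.float64(0.0004520007153594097), np.float64(0.00045200071535944305)]
T+S [0.565  0.1287 0.2128] [np.float64(0.002334595206433647), np.float64(0.002334595206433652)]
W plane z=.213 [0.5668 0.1314 0.213 ]
clip y dir -159.72013945335206
hub front top [0.5667 0.13   0.156 ]
pos [ 0.4482 -0.2489  0.3097] yaw -71.39 t 22.08 w 0.799 F [ 0.8  1.  -0. ]
shift [ 0.044  -0.1216  0.0247] turn [-0.0016  0.0004  0.0001] |rows 1.3
```

```bash
python3 - <<'E'
import cv2
im=cv2.imread('pics/w20.png');cv2.imwrite('pics/w20d.png',cv2.resize(im[145:260,195:320],None,fx=6,fy=5,interpolation=cv2.INTER_CUBIC))
E
```

```text
(no output)
```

View pics/w20d.png

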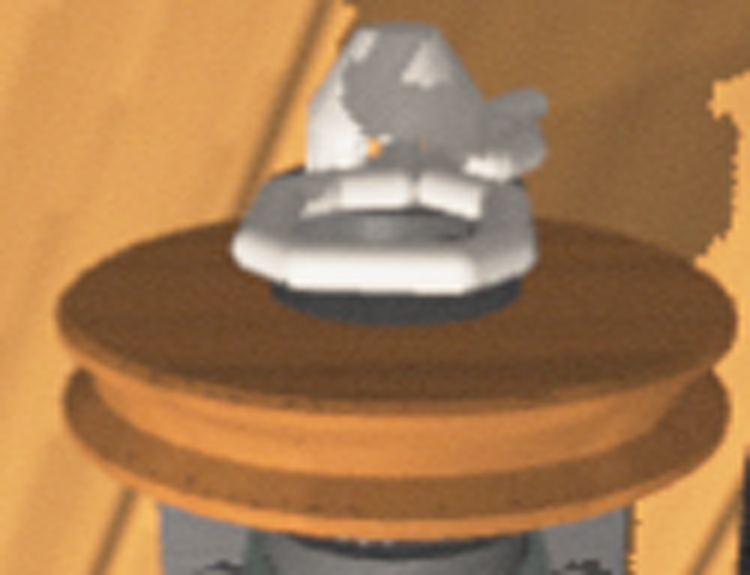

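```bash
python3 - <<'E'
from h import *
import json
np.set_printoptions(precision=4,suppress=True)
im=cv2.imread('pics/w8.png');t=cv2.imread('pics/t21.png')
cv2.imwrite('pics/c22.png',np.hstack([cv2.resize(im[120:215,185:325],(560,380),interpolation=cv2.INTER_CUBIC)]))
s=json.load(open('pics/w20.json'));W=cam('wrist',s)
f=lambda x,y:(195+(x+.5)/6-.5,145+(y+.5)/5-.5)
# front rim upper edge crest: top of front face rim at z=.133+.062=.195 ; row of lowest point of front-face ellipse ~408
F=plane(W,f(395,410),.195);B=plane(W,f(395,540),.195);d=np.array([.3185,-.948,0]);seat=np.array([.5643,.1312,0])-.046*d
print('rim front/back along axle from seat',(F-seat)@d,(B-seat)@d)
E
```

```text
rim front/back along axle from seat 0.013188239598426306 -0.0133348014638113
```

View pics/c22.png

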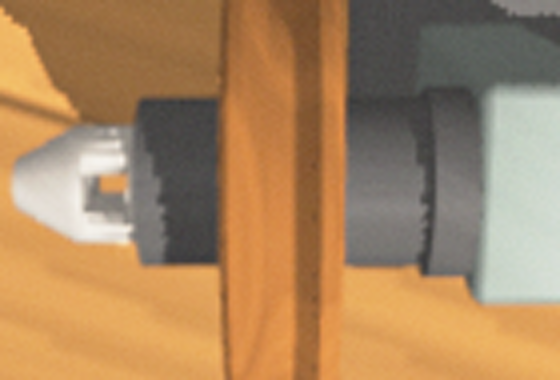

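The roller's rim faces measure +13.2 and −13.3 mm about the seat, so it is centred. The clip loop measures about 56.5 mm above the axle axis, inside the required range. I'm handing in.

```bash
python3 -c "
from station import job
print(job.sign_off())"
```

```text
the job is handed in; nothing more can be done
None
```

The roller is on the axle against its shoulder, and the clip is pushed down through the cross-hole. I handed the job in at about 22 s of the 67 s allowed; no verdict was reported.

**What I did**
- I lifted the roller from its rack by the rim and slid it along the axle until it touched the shoulder with light force.
- I gripped the steel R-clip by its loop, lifted it out of the block, and lined its tip up with the hole in the wrist view.
- I pushed the clip down until the pull of the snap eased off and about 6 N of contact showed at the bottom. Then I released it and backed away.

**Last checks**

| Check | Measured | Required |
|---|---|---|
| Roller rim faces, along the axle from the seat | +13.2 and −13.3 mm, so centred to about 0.1 mm | roller centre −4 to +8 mm |
| Loop height above the axle axis | about 56.5 mm | 53 to 60.5 mm |
| Loop sideways from the cross-hole | about 2 mm | within 10 mm |
| Clip plane from square to the axle | about 2° | below 0.3 rad (17°) |

- **Bystanders:** the jug, hammer, mallet, turquoise roller and the other two clips look unmoved in the last scene picture.
- **Not measured:** I judged the bent leg closed from the force drop and the pictures; I did not measure its angle.
- **Disagreements:** my first height for the roller's axis was about 10 to 20 mm too high. I corrected it from the in-hand view before sliding the roller on. The final top and scene views missed each other by about 2 mm on the loop; the wrist and scene views agreed to 0.5 mm.

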